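# Load the sample cassette and crank the stage to the marker

### The arm

A 6-joint arm with a two-finger parallel gripper is mounted at the origin on the work surface. World frame = base frame: x ahead of the robot, y to its left, z up, the work surface at z = 0. Lengths are in m, angles in rad, forces in N, time in s.
With the tool pointing down it reaches from about 0.425 to 0.95 m from the base axis. Payload 3.5 kg.
Tool frame: the origin (TCP) lies at the very end of the fingers, on their centre line; the grasp point (between the pads) lies 19 mm behind it; z points along the fingers, y is the direction in which the jaws open and shut (so a half turn about z gives the same grasp; the last joint's range is limited). The gripper opens to 85 mm and grips with 20 to 120 N. Pads are 22 mm wide; open, the fingers measure 114 mm over their backs; the gripper's body (76 mm by 85 mm) begins 54 mm behind the grasp point. The pads swing forward as they close: fully open they stand 13 mm farther back than shut.
Start: joints at [1.026, 0.286, 1.577, -0, 1.279, -0.15], TCP at [0.26, 0.623, 0.231] pointing down, gripper open.
Joint ranges: [-2.77, 2.77], [-0.9, 2.22], [0.21, 2.48], [-1.53, 4.67], [0.24, 2.81], [-2.84, 2.84]. Speed limits (rad/s): [2.79, 2.79, 3.14, 3.14, 3.14, 3.14].

### API

Orientations are given as a unit quaternion [x, y, z, w].
In Python, from plant import get_state, read_camera, sign_off gives the robot as it stands.
- The arm moves only by the tool step_arm, never from a script. Its argument "targets" is a list that holds one entry, the list of rows, each a list of 5 numbers: the opening, from 0 (shut) to 1 (fully open), then the shift along the tool's x, y, z each as a share of 4 cm, from -1 to 1, then the turn about the tool's z as a share of 5 degrees, from -1 to 1. A call has 1 to 10 rows; each row shifts and turns the commanded pose from where the row before left it, along the tool's axes as they then stand; what a row does not reach is not made up. A row lasts 1/12 s, in which the tool goes at most 41.7 mm and 7.16 degrees, less where a joint would pass 70% of its speed; a pose out of reach is approached as far as the arm can. A call with a number of a shift or a turn outside -1 to 1 is refused whole. A call with a gripper value outside its range is refused whole. The fingers move at their own pace and stop on an object; "squeeze" is the grip in N (left out, the last holds). Time passes only in rows, so rows that do not move let the fingers close. It gives the time, the measured TCP pose, the force and the opening at its end, in the units of the state.
- get_state(): the state, without advancing time (a new reading comes with each control period).
- read_camera(name): name is "scene" or "side" or "wrist"; returns a dict with "pixels" (384x512x3 uint8, red, green, blue), "range_z" (384x512 float32, m along the optical axis (not along the pixel's ray), 0 where there is no reading), "mtx" (3x3 intrinsics, pixels), "rvec" (rotation vector, rad) and "tvec" (3), from world to camera coordinates, as OpenCV has them. Camera axes: x right, y down, z forward; pixel columns grow to the right and rows downward; lengths in m; the calibration is good to about 2 mm. A picture is of the moment at which its call begins.
- sign_off(): hands the job in, once; it reports no verdict.
The state is a dict: "time": time; "qpos": joint angles; "dq": joint speeds; "joint_efforts": joint torques, N m; "eef_pos": TCP position; "tcp_rot": TCP orientation; "contact_force": force on the tool from outside, world axes, zero at the start; "wrist_torque": the same for the moment, N m; "opening": opening from 0.0 (shut) to 1.0 (fully open).
Only numpy, scipy, OpenCV 4.12 (cv2) and the standard library are available. Lean on these libraries where they do the work, as an engineer would, in place of code of your own. Each camera call takes 0.05 s, during which the arm holds its last target.

### The job

Lay the blue sample cassette flat in the tray of the measuring stage's carriage. Then crank the handwheel clockwise by its orange knob until the carriage's yellow pointer stands level with the red marker clip on the scale, without running past it; move the carriage only with the handwheel. Let go, and leave the marker clip, the grey cassette, the jar and the mouse where they are.

Things in the scene. Friction and masses are not known exactly. Their poses are not given: they have to be found in the camera images.
- stage: White measuring stage fixed to the bench; origin at its underside, x across it, y along its screw (yaw varies). Base plate 160 (x) x 455 (y, -240 to +215) x 30 mm high. Handwheel at the -y end, carriage at the +y end; between them a tower 100 (x) x 55 mm (y -115 to -60). White scale bar, top 62 mm above the bench, along y at x +55 to +79, a line every 10 mm.
- housing (a point): Middle of the underside of the white housing on the tower, 325 mm above the bench: 110 (x) x 220 (y) x 60 mm, stage y -180 to +40. It overhangs the inboard half of the handwheel, so a vertical tool cannot crank right round; tilted square to the wheel's face it clears. A round measuring head (radius 34 mm) hangs from it at stage x 0, y 0, down to 172 mm.
- carriage: Aluminium carriage with a blue-rimmed open tray, 84 (x) x 122 (y) mm, axes as the stage's, origin on its middle 30 mm above the bench. Tray floor 35 mm above this origin, inside 68 (x) x 106 (y) mm, rim 8 mm above the floor. Slides along stage y; starts near stage y = +140 mm, open above, and is drawn towards -y (to the tower) by the handwheel.
- pointer_tip (a point): Tip of the yellow pointer, a 6 mm wide finger on the carriage's middle (carriage y = 0), reaching out over the scale at carriage x = +79 mm, 67 mm above the bench.
- marker_tip (a point): Inner tip of the red marker clip (6 mm wide finger, 36 mm long, on a 16 mm block) on the outer edge of the scale, at stage x = +81 mm, 69 mm above the bench. It starts 33 to 73 mm on the -y side of the pointer. Level means that it and the pointer tip have the same stage y.
- wheel_centre (a point): Centre of the handwheel's outer face, level with the crank knob's foot; stage x 0, y -203, z 125 mm. Wheel of 144 mm diameter, rim 14 mm thick with its outer face about here. The axis is tilted 40 degrees from vertical, leaning to stage -y: outward direction in the stage frame (0, -0.643, 0.766).
- knob_mid (a point): Middle of the grip of the orange crank knob: an upright round knob, 25 mm diameter, 52 mm long, standing parallel to the wheel axis 50 mm from it, spinning freely on its own pin. This point is 30 mm out from the knob's foot (wheel face) and 22 mm below its end. It starts on the low, outboard (-y) side of the wheel.
- wheel (a joint): Handwheel angle in rad, grows clockwise as seen looking at the wheel's face from outside. One clockwise turn draws the carriage 30 mm towards the tower (stage -y). Steady friction of about 0.15 N m (3 N at the knob); it stays where it is left. Starts between -0.9 and 0.9, can go from -1.6 to 20.
- cassette_blue: Blue sample cassette, loose, about 0.2 kg: a block 52 (x) x 92 (y) x 26 mm high with a white grip rib on top, 16 (x) x 70 (y) mm, from 26 to 52 mm high. Origin at the centre of its underside. Lies on the bench with the rib up.
- cassette_grey: Grey cassette of the same shape as the blue one; not to be moved. Which of the two lies nearer the robot varies.
- jar: Closed amber jar with a white cap, 66 mm diameter, 65 mm high, origin at the centre of its underside; not to be moved.
- mouse: White computer mouse 110 x 60 x 33 mm, origin at the centre of its underside; not to be moved.
Not all that is in view belongs to the job. There is more than one size of the cassette_blue; the job needs the middle-sized.

How it is judged:
By the outcome, as a careful person would: the job done as asked, in the order asked, and still so for the second after the job is handed in, with the robot touching nothing.
It also fails if it takes over 72 s, if anything falls off the work surface, if the arm or the gripper's body presses on something with over 40 N, if the wrist force passes 120 N, or if a joint passes its speed limit or range.

## Working session

There is one attempt and no reset: what is moved stays moved. The work goes in short steps, Python scripts to look and compute and a tool call to move; the robot and the scene stay as the last step left them, time stands still between calls to the robot, and variables do not carry over. Pictures are saved under pics/ and viewed, and the job is handed in when it is done.

Besides the shell and the picture viewer there is one more tool, called after "Emit:" as a command line: name --argument value ..., lists and objects as JSON in quotes. step_arm: Moves the arm, as the interface text tells. Shift numbers are shares of 4 cm and turn numbers shares of 5 degrees, none past 1 either way. Its arguments: {"type":"object","properties":{"targets":{"type":"array"},"squeeze":{"type":"number"}},"required":["targets"]}

```bash
mkdir -p pics; ls; cat > h.py <<'E'
import numpy as np, cv2
from scipy.spatial.transform import Rotation as R
from plant import get_state, read_camera, sign_off
def cam(n,tag=None):
    c=read_camera(n)
    if tag: cv2.imwrite(f'pics/{tag}.png',c['pixels'][...,::-1])
    np.savez(f'/tmp/{tag or n}.npz',**c)
    return c
def cloud(c):
    d=c['range_z'];K=c['mtx'];v,u=np.mgrid[:d.shape[0],:d.shape[1]]
    p=np.stack([(u-K[0,2])/K[0,0]*d,(v-K[1,2])/K[1,1]*d,d],-1)
    Rm=cv2.Rodrigues(np.array(c['rvec'],float))[0]
    P=(p-np.array(c['tvec']).ravel())@Rm
    P[d<=0]=np.nan
    return P
def proj(c,X):
    return cv2.projectPoints(np.array(X,float).reshape(-1,1,3),np.array(c['rvec'],float),np.array(c['tvec'],float),c['mtx'],None)[0].reshape(-1,2)
E
python3 - <<'E'
from h import *
for n in ['scene','side','wrist']:
    c=cam(n,n+'0'); Rm=cv2.Rodrigues(np.array(c['rvec'],float))[0]
    print(n,-Rm.T@np.array(c['tvec']).ravel(),c['mtx'][0,0])
print(get_state())
E
```

```text
pics
scene [1.17491949 0.18890499 0.84787499] 363.4213034407276
side [-0.15438593 -0.74570713  1.03675992] 442.9821074561546
wrist [0.19558472 0.6504094  0.37161593] 267.33572189950445
{'time': 0.15, 'qpos': array([ 1.02602316e+00,  2.87032491e-01,  1.57783977e+00, -1.26184008e-05,
        1.27857772e+00, -1.49991746e-01]), 'dq': array([ 4.09506483e-05, -2.60004862e-04, -3.59309103e-03,  1.08724589e-04,
       -5.57476896e-04,  3.92994203e-05]), 'joint_efforts': array([ 8.64289959e-04, -4.06602430e+01, -2.93141413e+01, -1.64629951e-04,
        3.92134854e-03,  2.31581743e-05]), 'eef_pos': array([0.25931478, 0.62265459, 0.23021854]), 'tcp_rot': array([ 1.96109506e-01,  9.80581562e-01, -8.75247730e-04, -3.10472813e-04]), 'contact_force': array([ 0.16337013,  0.10529931, -0.01987666]), 'wrist_torque': array([-0.04836394,  0.01008756,  0.01034543]), 'opening': 0.9988755380161021}
```

View pics/scene0.png

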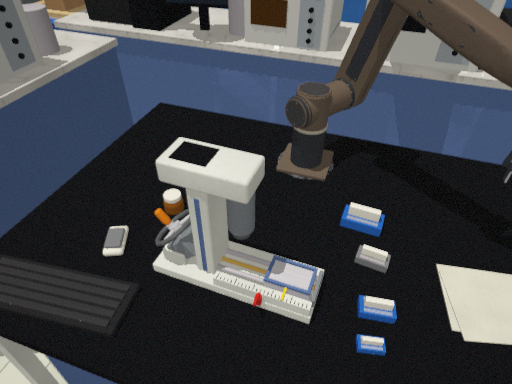

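View pics/side0.png

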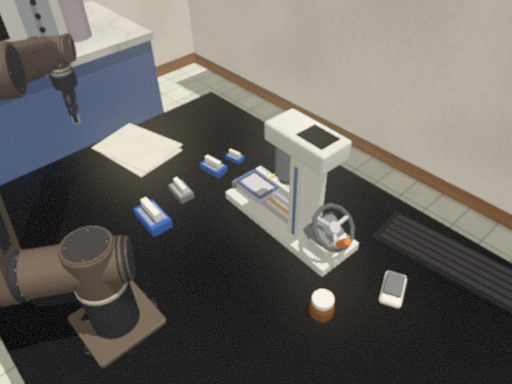

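View pics/wrist0.png

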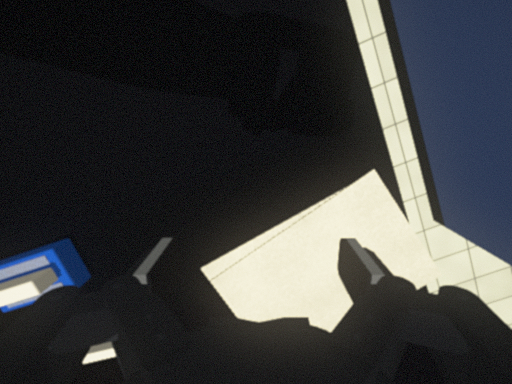

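The scene image shows three blue cassettes, at about (362,220) large, (377,308) middle and (371,345) small. The grey one is at (373,258), the stage is in the middle, and the red clip is at (258,298) with the yellow pointer at (284,294). Next I measure them.

```bash
python3 - <<'E'
from h import *
for n in ['scene0','side0']:
    c=dict(np.load(f'/tmp/{n}.npz')); P=cloud(c); im=c['pixels']; hsv=cv2.cvtColor(im,cv2.COLOR_RGB2HSV)
    print(n)
    masks={'blue':cv2.inRange(hsv,(100,120,60),(125,255,255)),
     'red':cv2.inRange(hsv,(0,180,100),(4,255,255))|cv2.inRange(hsv,(174,180,100),(180,255,255)),
     'orange':cv2.inRange(hsv,(5,180,80),(16,255,255)),
     'yellow':cv2.inRange(hsv,(22,120,120),(34,255,255))}
    for k,m in masks.items():
        ok=(m>0)&(P[...,2]>-.01)&(P[...,2]<.4)&(P[...,0]>0.1)&(P[...,0]<1.3)&(abs(P[...,1])<.8)
        nl,l,s,ct=cv2.connectedComponentsWithStats(ok.astype(np.uint8),connectivity=8)
        for i in range(1,nl):
            if s[i,4]<8: continue
            Q=P[l==i]; 
            r=cv2.minAreaRect(Q[:,:2].astype(np.float32)*1000)
            print(k,ct[i].round(),s[i,4],'mean',Q.mean(0).round(3),'z',Q[:,2].min().round(3),Q[:,2].max().round(3),'rect',np.round(r[0]),np.round(r[1]),round(r[2],1))
E
```

```text
scene0
blue [361. 224.] 532 mean [0.301 0.248 0.023] z -0.002 0.041 rect [259. 250.] [135. 115.] 84.8
blue [374. 313.] 441 mean [0.603 0.318 0.018] z -0.003 0.032 rect [578. 325.] [ 72. 100.] 6.5
blue [369. 347.] 256 mean [0.697 0.315 0.013] z -0.002 0.023 rect [682. 320.] [49. 72.] 11.4
red [257. 299.] 69 mean [0.692 0.034 0.062] z 0.035 0.073 rect [694.  34.] [32. 14.] 8.3
orange [173. 207.] 181 mean [ 0.436 -0.343  0.028] z 0.004 0.048 rect [ 432. -345.] [28. 61.] 34.9
orange [162. 216.] 160 mean [ 0.558 -0.3    0.115] z 0.001 0.145 rect [ 518. -347.] [172.  35.] 49.7
yellow [283. 293.] 34 mean [0.658 0.091 0.068] z 0.062 0.072 rect [658.  92.] [35.  6.] 0.2
side0
blue [235. 159.] 69 mean [0.678 0.309 0.01 ] z -0.006 0.024 rect [682. 323.] [64. 79.] 35.6
blue [215. 170.] 160 mean [0.575 0.303 0.015] z -0.004 0.03 rect [579. 315.] [77. 99.] 51.0
blue [155. 223.] 407 mean [0.264 0.22  0.022] z -0.005 0.041 rect [283. 269.] [173.  88.] 85.8
```

```bash
python3 - <<'E'
from h import *
for n in ['scene0','side0']:
    c=dict(np.load(f'/tmp/{n}.npz')); P=cloud(c); im=c['pixels'].astype(int)
    print(n)
    A=(P[...,0]>0.3)&(P[...,0]<0.9)&(P[...,1]>-.4)&(P[...,1]<.35)
    for lo,hi,t in [(.378,.392,'housing'),(.024,.036,'base'),(.056,.068,'scale')]:
        ok=A&(P[...,2]>lo)&(P[...,2]<hi)&(im.min(-1)>(120 if t!='housing' else -1))
        nl,l,s,ct=cv2.connectedComponentsWithStats(ok.astype(np.uint8))
        for i in range(1,nl):
            if s[i,4]<60: continue
            Q=P[l==i]; r=cv2.minAreaRect(Q[:,:2].astype(np.float32)*1000)
            print(t,s[i,4],ct[i].round(),Q[:,2].mean().round(4),np.round(r[0],1),np.round(r[1],1),round(r[2],2))
    # white rib of cassette
    for x0,x1,y0,y1 in [(.52,.65,.24,.41),(.4,.55,.2,.42)]:
        ok=(P[...,0]>x0)&(P[...,0]<x1)&(P[...,1]>y0)&(P[...,1]<y1)
        for lo,hi in [(.047,.058),(.021,.031)]:
            m=ok&(P[...,2]>lo)&(P[...,2]<hi); Q=P[m]
            if len(Q)<5: continue
            r=cv2.minAreaRect(Q[:,:2].astype(np.float32)*1000); print(lo,len(Q),Q.mean(0).round(4),np.round(r[0],1),np.round(r[1],1),round(r[2],2))
E
```

```text
scene0
housing 3100 [212. 160.] 0.3861 [ 590.3 -112.9] [218.5 111.9] 87.65
base 322 [250. 251.] 0.0314 [527.7 -44.8] [139.5  28.5] 87.07
base 244 [371. 258.] 0.0284 [423.4 296.2] [89.1 47.6] 83.42
base 966 [191. 271.] 0.031 [ 635.7 -133.7] [302.7  69.4] 88.06
base 183 [247. 261.] 0.0313 [564.9 -41.7] [130.3  16.3] 87.54
base 174 [243. 269.] 0.0314 [595.8 -41.8] [128.4  15.8] 87.75
base 90 [240. 277.] 0.0316 [622.  -40.3] [136.2   8.9] 88.84
base 66 [375. 306.] 0.0312 [592.5 315.3] [64.5 25. ] 75.0
base 172 [290. 310.] 0.0301 [674.6 107.9] [ 32.4 130.1] 11.91
base 89 [376. 311.] 0.0278 [603.4 320.5] [11.8 59.3] 8.71
base 64 [371. 342.] 0.0307 [690.7 318.3] [ 9.1 50.8] 3.56
scale 157 [172. 195.] 0.0653 [ 416.2 -355.9] [58.8 54.9] 35.32
scale 65 [218. 258.] 0.0623 [ 595.4 -105.4] [19.9 94.2] 74.97
scale 66 [174. 254.] 0.0623 [ 633.6 -230.2] [67.3  5.9] 89.52
scale 705 [291. 274.] 0.066 [593.3  92.6] [105.5  64.3] 87.91
scale 1058 [268. 290.] 0.0627 [609.8  37.1] [265.7 130.4] 88.23
0.047 188 [0.5881 0.3222 0.0523] [586.7 322.2] [17.2 69.3] 7.04
0.021 396 [0.5988 0.32   0.027 ] [587.4 32
[... 332 characters left out ...]
48.3] 88.41
base 1757 [286. 231.] 0.0295 [586.5 -53.4] [460.5 160.7] 88.53
base 62 [280. 202.] 0.0296 [617.8   4.6] [75.7 16.2] 86.71
base 92 [277. 209.] 0.0292 [588.4 -11.3] [104.8  16.5] 87.82
scale 204 [272. 178.] 0.0617 [659.6  80.4] [168.6  30.9] 89.08
scale 362 [257. 183.] 0.0645 [598.8  99.7] [104.1  67. ] 88.52
scale 77 [318. 247.] 0.0626 [ 536.2 -225.5] [22.9 75.1] 9.61
scale 352 [322. 299.] 0.0639 [ 412.5 -354.3] [59.5 54.5] 41.0
0.047 63 [0.5834 0.3235 0.0511] [584.2 322.7] [20.5 69.4] 10.93
0.021 141 [0.577  0.3132 0.0256] [583.2 324.7] [54.1 96.5] 8.93
0.047 63 [0.4187 0.2964 0.0511] [419.1 299.9] [74.2 15.8] 83.84
0.021 141 [0.4183 0.2904 0.0257] [421.7 296.9] [96.2 48.4] 86.36
```

```bash
cat >> h.py <<'E'
def plan(pos,ang,n,op=1.0,sq=None,start=None):
    """rows from measured pose to TCP pos (world), tool-y world angle ang (deg), tool down"""
    s=get_state(); M=R.from_quat(s['tcp_rot']).as_matrix()
    p=np.array(s['eef_pos']); a=np.degrees(np.arctan2(M[1,1],M[0,1]))
    if start is not None: p,a=np.array(start[:3]),start[3]
    d=(np.array(pos)-p)/n; da=((ang-a+180)%360-180)/n
    out=[]
    for i in range(n):
        t=np.radians(a); y=np.array([np.cos(t),np.sin(t),0]); x=np.array([-np.sin(t)*-1*-1,np.cos(t),0])
        z=np.array([0,0,-1]); x=np.cross(y,z)
        out.append([op]+[round(float(v),2) for v in (d@x/.04,d@y/.04,d@z/.04,-da/5)]); a+=da
    print('from',p.round(4),round(a-da*n,2)); print(out)
    if np.abs(np.array(out)[:,1:]).max()>1: print('TOO BIG')
E
python3 - <<'E'
from h import *
plan([.5855,.3224,.17],7,14)
E
```

```text
from [0.2593 0.6227 0.2302] 67.38
[[1.0, -0.74, -0.27, 0.11, 0.86], [1.0, -0.76, -0.21, 0.11, 0.86], [1.0, -0.78, -0.16, 0.11, 0.86], [1.0, -0.79, -0.1, 0.11, 0.86], [1.0, -0.79, -0.04, 0.11, 0.86], [1.0, -0.79, 0.02, 0.11, 0.86], [1.0, -0.79, 0.08, 0.11, 0.86], [1.0, -0.78, 0.14, 0.11, 0.86], [1.0, -0.77, 0.2, 0.11, 0.86], [1.0, -0.75, 0.26, 0.11, 0.86], [1.0, -0.73, 0.31, 0.11, 0.86], [1.0, -0.7, 0.36, 0.11, 0.86], [1.0, -0.67, 0.42, 0.11, 0.86], [1.0, -0.64, 0.47, 0.11, 0.86]]
```

Emit:
step_arm --targets '[[[1.0, -0.74, -0.27, 0.11, 0.86], [1.0, -0.76, -0.21, 0.11, 0.86], [1.0, -0.78, -0.16, 0.11, 0.86], [1.0, -0.79, -0.1, 0.11, 0.86], [1.0, -0.79, -0.04, 0.11, 0.86], [1.0, -0.79, 0.02, 0.11, 0.86], [1.0, -0.79, 0.08, 0.11, 0.86], [1.0, -0.78, 0.14, 0.11, 0.86], [1.0, -0.77, 0.2, 0.11, 0.86], [1.0, -0.75, 0.26, 0.11, 0.86]]]' --squeeze 40

```text
time: 0.98
eef_pos: [0.4938, 0.4072, 0.1867]
tcp_rot: [0.543, 0.839, -0.0, -0.0]
contact_force: [-0.3, -0.3, 1.2]
opening: 1.004
```

Emit:
step_arm --targets '[[[1.0, -0.73, 0.31, 0.11, 0.86], [1.0, -0.7, 0.36, 0.11, 0.86], [1.0, -0.67, 0.42, 0.11, 0.86], [1.0, -0.64, 0.47, 0.11, 0.86], [0.6, 0, 0, 0, 0], [0.6, 0, 0, 0, 0], [0.6, 0, 0, 0, 0]]]'

```text
time: 1.57
eef_pos: [0.586, 0.3232, 0.1692]
tcp_rot: [0.661, 0.75, -0.0, -0.0]
contact_force: [-0.4, 0.3, 1.3]
opening: 0.614
```

```bash
python3 - <<'E'
from h import *
s=get_state(); print(s['time'],s['qpos'].round(3),s['eef_pos'],s['opening']);M=R.from_quat(s['tcp_rot']).as_matrix();print(np.degrees(np.arctan2(M[1,1],M[0,1])))
c=cam('wrist','w1');cam('scene','s1');cam('side','d1')
P=cloud(c); 
ok=(P[...,0]>.5)&(P[...,0]<.67)&(P[...,1]>.24)&(P[...,1]<.41)
for lo,hi in [(.047,.058),(.021,.031)]:
    m=ok&(P[...,2]>lo)&(P[...,2]<hi); Q=P[m]
    if len(Q)>5:
        r=cv2.minAreaRect(Q[:,:2].astype(np.float32)*1000); print(lo,len(Q),Q.mean(0).round(4),np.round(r[0],1),np.round(r[1],1),round(r[2],2))
E
```

```text
1.5667 [3.530e-01 3.270e-01 1.643e+00 1.000e-03 1.173e+00 2.270e-01] [0.58600448 0.32324821 0.1692493 ] 0.6139135550841823
7.194818271137341
0.047 1056 [0.5873 0.326  0.0508] [587.5 324.4] [15.9 68.8] 7.74
0.021 2706 [0.5869 0.3283 0.0252] [587.5 323.8] [52.  91.1] 7.47
```

View pics/w1.png

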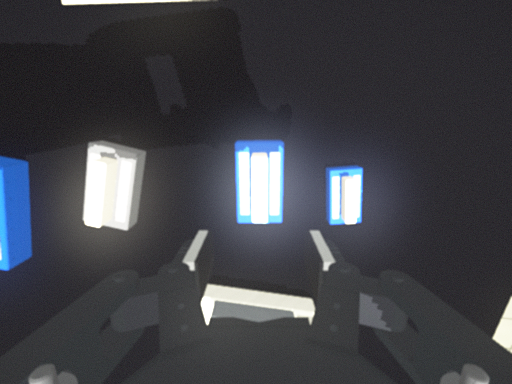

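View pics/s1.png

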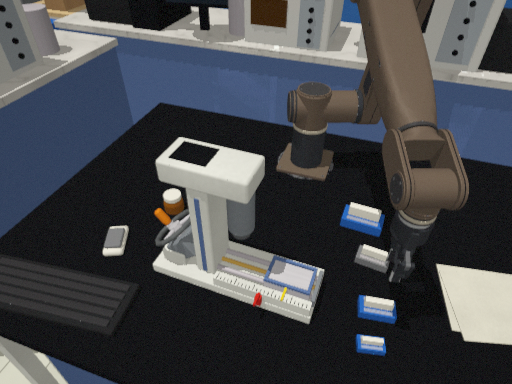

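View pics/d1.png

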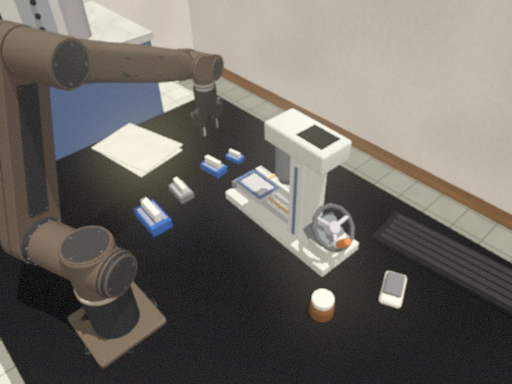

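The wrist view shows the middle cassette at (260,183) between the fingers, with the small one at (345,195), the grey at (112,185) and the large one at the left edge. The 52 x 91 mm footprint confirms this is the middle one.

```bash
python3 - <<'E'
from h import *
for n in ['s1','d1']:
    c=dict(np.load(f'/tmp/{n}.npz')); P=cloud(c)
    s=(.586,.323); u=np.array([np.cos(.353),np.sin(.353)]);v=np.array([-u[1],u[0]])
    d=(P[...,:2]-s)
    a=d@u;b=d@v
    for lo in np.arange(.17,.75,.03):
        m=(P[...,2]>lo)&(P[...,2]<=lo+.03)&(abs(b)<.16)&(a>-.45)&(a<.2)
        if m.sum()>5: print(n,lo.round(2),m.sum(),'along',np.nanpercentile(a[m],[1,99]).round(3),'lat',np.nanpercentile(b[m],[1,99]).round(3))
plan([.5875,.3241,.028],7.5,7,.6)
E
```

```text
s1 0.17 109 along [-0.033  0.039] lat [-0.018  0.015]
s1 0.2 117 along [-0.054  0.058] lat [-0.025  0.003]
s1 0.23 227 along [-0.032  0.064] lat [-0.025  0.01 ]
s1 0.26 330 along [-0.011  0.067] lat [-0.026  0.014]
s1 0.29 321 along [-0.011  0.038] lat [-0.037  0.023]
s1 0.32 562 along [-0.017  0.038] lat [-0.037  0.028]
s1 0.35 383 along [-0.001  0.035] lat [-0.034  0.027]
s1 0.38 600 along [-0.057  0.038] lat [-0.058  0.05 ]
s1 0.41 1609 along [-0.1   0.04] lat [-0.058  0.053]
s1 0.44 2605 along [-0.115  0.033] lat [-0.057  0.054]
s1 0.47 1846 along [-0.213 -0.022] lat [-0.055  0.053]
s1 0.5 1557 along [-0.275 -0.087] lat [-0.052  0.04 ]
s1 0.53 1606 along [-0.336 -0.146] lat [-0.054  0.044]
s1 0.56 1526 along [-0.398 -0.208] lat [-0.054  0.046]
s1 0.59 1361 along [-0.441 -0.272] lat [-0.054  0.047]
s1 0.62 927 along [-0.438 -0.337] lat [-0.054  0.047]
d1 0.17 77 along [-0.041  0.033] lat [-0.015  0.018]
d1 0.2 121 along [-0.06   0.053] lat [-0.02   0.026]
d1 0.23 200 along [-0.066  0.06 ] lat [-0.022  0.028]
d1 0.26 238 along [-0.069  0.06 ] lat [-0.024  0.028]
d1 0.29 146 along [
[... 239 characters left out ...]
056 -0.016]
d1 0.44 448 along [-0.192  0.021] lat [-0.055  0.051]
d1 0.47 477 along [-0.257 -0.03 ] lat [-0.054 -0.009]
d1 0.5 486 along [-0.326 -0.093] lat [-0.051  0.004]
d1 0.53 615 along [-0.389 -0.16 ] lat [-0.053  0.004]
d1 0.56 749 along [-0.443 -0.221] lat [-0.053  0.016]
d1 0.59 699 along [-0.448 -0.282] lat [-0.053  0.025]
d1 0.62 468 along [-0.449 -0.343] lat [-0.053  0.023]
d1 0.65 139 along [-0.45  -0.405] lat [-0.052  0.022]
from [0.5856 0.3242 0.1699] 7.29
[[0.6, -0.0, 0.01, 0.51, -0.01], [0.6, -0.0, 0.01, 0.51, -0.01], [0.6, -0.0, 0.01, 0.51, -0.01], [0.6, -0.0, 0.01, 0.51, -0.01], [0.6, -0.0, 0.01, 0.51, -0.01], [0.6, -0.0, 0.01, 0.51, -0.01], [0.6, -0.0, 0.01, 0.51, -0.01]]
```

```bash
python3 - <<'E'
from h import *
Q=[]
for n in ['s1','d1']:
    c=dict(np.load(f'/tmp/{n}.npz')); P=cloud(c).reshape(-1,3); P=P[np.isfinite(P[:,2])]
    u=np.array([np.cos(.353),np.sin(.353)]);v=np.array([-u[1],u[0]])
    d=P[:,:2]-(.586,.323); Q.append(np.c_[d@u,d@v,P[:,2]-.1697])
Q=np.vstack(Q); Q=Q[(Q[:,2]>-.03)&(Q[:,2]<.45)]
for lo in np.arange(-.2,.08,.02):
    m=(Q[:,0]>lo)&(Q[:,0]<=lo+.02)
    o=[]
    for l0,l1 in [(-.06,-.045),(-.045,-.03),(-.03,0),(0,.03),(.03,.045),(.045,.06)]:
        k=m&(Q[:,1]>l0)&(Q[:,1]<l1)&(Q[:,2]>.13 if l0>-.1 else True)
        o.append((k.sum(),np.percentile(Q[k,2],2).round(3)) if k.sum()>4 else None)
    print(lo.round(2),o)
E
```

```text
-0.2 [(np.int64(208), np.float64(0.308)), (np.int64(155), np.float64(0.294)), (np.int64(137), np.float64(0.376)), (np.int64(123), np.float64(0.377)), (np.int64(53), np.float64(0.371)), None]
-0.18 [(np.int64(154), np.float64(0.304)), (np.int64(186), np.float64(0.288)), (np.int64(151), np.float64(0.365)), (np.int64(142), np.float64(0.367)), (np.int64(44), np.float64(0.36)), None]
-0.16 [(np.int64(93), np.float64(0.302)), (np.int64(241), np.float64(0.283)), (np.int64(162), np.float64(0.354)), (np.int64(139), np.float64(0.356)), (np.int64(46), np.float64(0.348)), None]
-0.14 [(np.int64(19), np.float64(0.284)), (np.int64(278), np.float64(0.279)), (np.int64(185), np.float64(0.262)), (np.int64(140), np.float64(0.345)), (np.int64(34), np.float64(0.334)), None]
-0.12 [(np.int64(168), np.float64(0.259)), (np.int64(192), np.float64(0.268)), (np.int64(208), np.float64(0.258)), (np.int64(135), np.float64(0.333)), (np.int64(24), np.float64(0.315)), None]
-0.1 [(np.int64(264), np.float64(0.25)), (np.int64(62), np.float64(0.312)), (np.int64(268), np.float64(0.258)), (np.int64(244), np.float64(0.251
[... 878 characters left out ...]
4(0.282)), (np.int64(64), np.float64(0.291))]
-0.0 [(np.int64(346), np.float64(0.214)), (np.int64(296), np.float64(0.132)), (np.int64(283), np.float64(0.167)), (np.int64(202), np.float64(0.214)), (np.int64(115), np.float64(0.174)), (np.int64(62), np.float64(0.284))]
0.02 [(np.int64(337), np.float64(0.224)), (np.int64(206), np.float64(0.146)), (np.int64(1085), np.float64(0.133)), (np.int64(796), np.float64(0.137)), (np.int64(260), np.float64(0.224)), (np.int64(156), np.float64(0.225))]
0.04 [(np.int64(12), np.float64(0.249)), None, None, None, (np.int64(5), np.float64(0.242)), (np.int64(7), np.float64(0.249))]
0.06 [None, None, None, None, None, None]
0.08 [None, None, None, None, None, None]
```

Emit:
step_arm --targets '[[[0.6, 0, 0.01, 0.51, 0], [0.6, 0, 0.01, 0.51, 0], [0.6, 0, 0.01, 0.51, 0], [0.6, 0, 0.01, 0.51, 0], [0.6, 0, 0.01, 0.51, -0.03], [0.6, 0, 0, 0.51, 0], [0.6, 0, 0, 0.51, 0], [0.6, 0, 0, 0, 0]]]'

```text
time: 2.38
eef_pos: [0.5848, 0.3234, 0.0224]
tcp_rot: [0.66, 0.751, -0.003, -0.002]
contact_force: [-1.5, -0.3, -2.1]
opening: 0.599
```

```bash
python3 - <<'E'
from h import *
s=get_state(); print(s['time'],s['eef_pos'],s['contact_force'])
c=cam('wrist','w2')
E
```

```text
2.3833 [0.58484793 0.32336777 0.02240477] [-1.50213004 -0.26244222 -2.05306864]
```

View pics/w2.png

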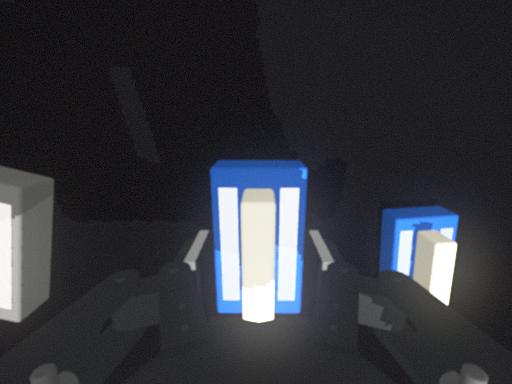

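The rib is centred between the fingers at (258,250). I raise a few millimetres and close.

Emit:
step_arm --targets '[[[0.6, 0, 0.05, -0.15, 0], [0.5, 0, 0, 0, 0], [0.0, 0, 0, 0, 0], [0.0, 0, 0, 0, 0], [0.0, 0, 0, 0, 0], [0.0, 0, 0, 0, 0], [0.0, 0, 0, 0, 0], [0.0, 0, 0, 0, 0]]]' --squeeze 50

```text
time: 3.1
eef_pos: [0.5916, 0.3242, 0.035]
tcp_rot: [0.66, 0.751, 0.001, 0.001]
contact_force: [-1.5, -1.6, 5.9]
opening: 0.173
```

```bash
python3 - <<'E'
from h import *
s=get_state(); print(s['time'],s['eef_pos'],s['contact_force'],s['opening'])
E
```

```text
3.1 [0.59162592 0.32423027 0.03504165] [-1.49806595 -1.56463113  5.88367052] 0.17268109159186465
```

Emit:
step_arm --targets '[[[0.0, 0, 0, -0.3, 0], [0.0, 0, 0, -0.5, 0], [0.0, 0, 0, -0.7, 0], [0.0, 0, 0, -0.7, 0], [0.0, 0, 0, -0.7, 0], [0.0, 0, 0, -0.3, 0], [0.0, 0, 0, 0, 0], [0.0, 0, 0, 0, 0]]]'

```text
time: 3.77
eef_pos: [0.5904, 0.3235, 0.1608]
tcp_rot: [0.661, 0.751, 0.0, 0.0]
contact_force: [0.2, -1.0, -2.4]
opening: 0.174
```

```bash
python3 - <<'E'
from h import *
s=get_state(); print(s['time'],s['eef_pos'],s['contact_force'],s['opening'],s['qpos'].round(3))
c=cam('wrist','w3');P=cloud(c);im=c['pixels']
cam('side','d3')
# cassette pose in hand
z0=s['eef_pos'][2]
for lo,hi in [(-.016,-.002)]:
    m=(P[...,2]>z0+lo)&(P[...,2]<z0+hi)&(np.hypot(P[...,0]-.59,P[...,1]-.324)<.09);Q=P[m]
    r=cv2.minAreaRect(Q[:,:2].astype(np.float32)*1000); print(len(Q),Q[:,2].mean()-z0,np.round(r[0],1),np.round(r[1],1),round(r[2],2))
E
```

```text
3.7667 [0.59036935 0.32353614 0.1607768 ] [ 0.23877044 -0.95040067 -2.36695437] 0.1736023222292315 [ 0.351  0.343  1.639 -0.     1.16   0.223]
4783 -0.010016753322957123 [591.2 324.3] [52.2 91.1] 7.38
```

View pics/w3.png

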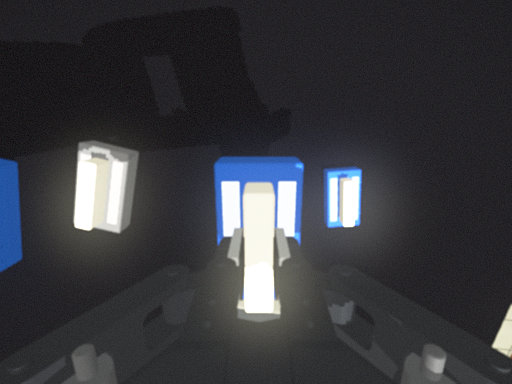

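View pics/d3.png

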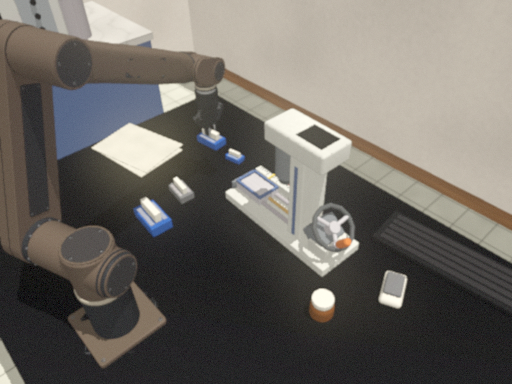

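Cassette held flat and centred. Now I refine the tray pose.

```bash
python3 - <<'E'
from h import *
for n in ['scene0','side0']:
    c=dict(np.load(f'/tmp/{n}.npz')); P=cloud(c); im=c['pixels'];hsv=cv2.cvtColor(im,cv2.COLOR_RGB2HSV)
    m=(cv2.inRange(hsv,(95,60,40),(130,255,255))>0)&(P[...,0]>.52)&(P[...,0]<.68)&(P[...,1]>.0)&(P[...,1]<.2)&(P[...,2]>.05)&(P[...,2]<.09)
    Q=P[m];r=cv2.minAreaRect(Q[:,:2].astype(np.float32)*1000);print(n,m.sum(),Q[:,2].mean(),r)
    def st(x,y,z,o=(.5905,-.0431),yaw=-2.2):
        t=np.radians(yaw);return [o[0]+np.cos(t)*x-np.sin(t)*y,o[1]+np.sin(t)*x+np.cos(t)*y,z]
    big=cv2.resize(im[...,::-1],None,fx=4,fy=4,interpolation=cv2.INTER_CUBIC)
    def poly(pts,col):
        q=(proj(c,pts)*4+1.5).round().astype(int); cv2.polylines(big,[q.reshape(-1,1,2)],True,col,1)
    poly([st(-55,y,.385) if 0 else st(sx*.055,y,.385) for sx,y in [(-1,-.18),(1,-.18),(1,.04),(-1,.04)]],(0,0,255))
    poly([st(sx*.08,y,.03) for sx,y in [(-1,-.24),(1,-.24),(1,.215),(-1,.215)]],(0,255,0))
    poly([st(sx,y,.062) for sx,y in [(.055,-.05),(.079,-.05),(.079,.215),(.055,.215)]],(255,0,255))
    for cy in [.139]:
        poly([st(sx*.042,cy+y*.061,.073) for sx,y in [(-1,-1),(1,-1),(1,1),(-1,1)]],(0,255,255))
    q=proj(c,[st(0,.1,.06)])[0]*4; x0=int(np.clip(q[0]-400,0,2048-800)); y0=int(np.clip(q[1]-300,0,1536-600))
    cv2.imwrite(f'pics/ov_{n}.png',big[y0:y0+600,x0:x0+800])
E
```

```text
scene0 446 0.07257515139835571 ((596.8885498046875, 93.3360595703125), (121.22647857666016, 86.7975082397461), 88.00320434570312)
side0 148 0.0716585795038284 ((593.33251953125, 100.64535522460938), (140.4345245361328, 84.04590606689453), 88.19000244140625)
```

View pics/ov_scene0.png

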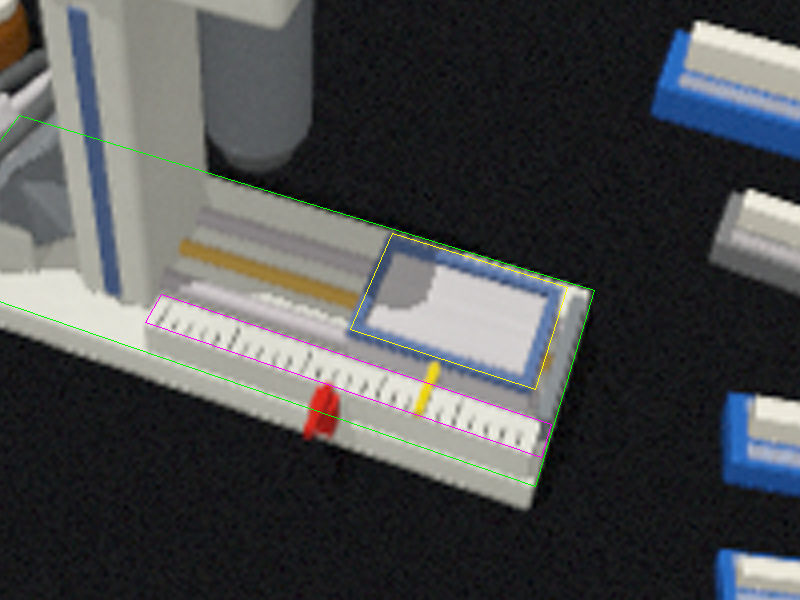

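View pics/ov_side0.png

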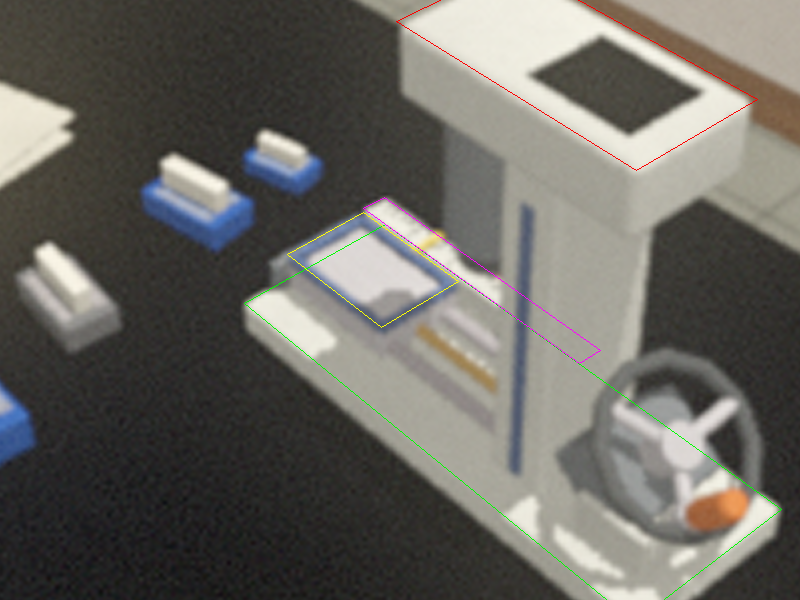

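```bash
python3 - <<'E'
from h import *
plan([.596,.0935,.15],-2.2,9,0)
E
```

```text
from [0.5889 0.323  0.1579] 7.32
[[0, -0.63, -0.06, 0.02, 0.21], [0, -0.64, -0.05, 0.02, 0.21], [0, -0.64, -0.04, 0.02, 0.21], [0, -0.64, -0.03, 0.02, 0.21], [0, -0.64, -0.01, 0.02, 0.21], [0, -0.64, -0.0, 0.02, 0.21], [0, -0.64, 0.01, 0.02, 0.21], [0, -0.64, 0.02, 0.02, 0.21], [0, -0.64, 0.03, 0.02, 0.21]]
```

Emit:
step_arm --targets '[[[0, -0.63, -0.06, 0.02, 0.21], [0, -0.64, -0.05, 0.02, 0.21], [0, -0.64, -0.04, 0.02, 0.21], [0, -0.64, -0.03, 0.02, 0.21], [0, -0.64, -0.01, 0.02, 0.21], [0, -0.64, 0, 0.02, 0.21], [0, -0.64, 0.01, 0.02, 0.21], [0, -0.64, 0.02, 0.02, 0.21], [0, -0.64, 0.03, 0.02, 0.21], [0, 0, 0, 0, 0]]]'

```text
time: 4.7
eef_pos: [0.5965, 0.0894, 0.1506]
tcp_rot: [0.722, 0.692, -0.003, -0.001]
contact_force: [-0.2, 0.5, -1.5]
opening: 0.173
```

Emit:
step_arm --targets '[[[0, 0, 0, 0, 0], [0, 0, 0, 0, 0]]]'

```text
time: 4.87
eef_pos: [0.5968, 0.0937, 0.1518]
tcp_rot: [0.72, 0.694, -0.001, -0.001]
contact_force: [-0.4, 0.3, -1.3]
opening: 0.175
```

```bash
python3 - <<'E'
from h import *
for i in range(3):
    s=get_state(); M=R.from_quat(s['tcp_rot']).as_matrix();print(s['time'],s['eef_pos'],np.degrees(np.arctan2(M[1,1],M[0,1])),s['contact_force'])
    c=cam(['wrist','scene','side'][i],['w4','s4','d4'][i])
E
```

```text
4.8667 [0.5968132  0.09365215 0.15179687] -2.140235689755249 [-0.39173675  0.29417468 -1.26662576]
4.9167 [0.59703125 0.09410896 0.15225142] -2.0864385873772164 [-0.95956597 -0.03578664 -1.58002662]
4.9667 [0.59721028 0.09435498 0.15263198] -2.0576476586939045 [-0.40240923 -0.14378867 -0.91257124]
```

View pics/w4.png

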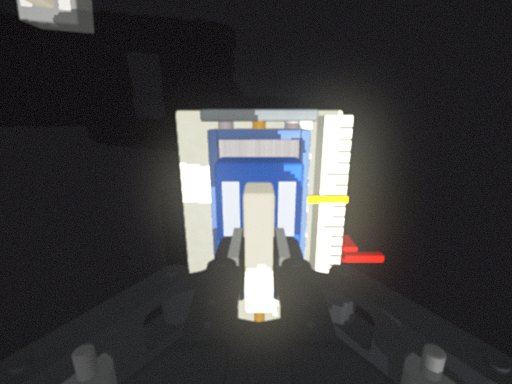

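View pics/s4.png

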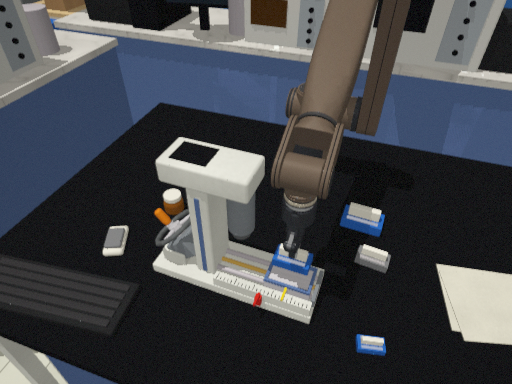

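The wrist view shows the tray around the cassette, with the pointer at (328,199) and the marker at (362,257). Now I measure them in this view.

```bash
python3 - <<'E'
from h import *
c=dict(np.load('/tmp/w4.npz'));P=cloud(c);im=c['pixels'];hsv=cv2.cvtColor(im,cv2.COLOR_RGB2HSV)
z=P[...,2]
A=(P[...,0]>.5)&(P[...,0]<.72)&(P[...,1]>-.02)&(P[...,1]<.2)
def rep(n,m):
    Q=P[m]; r=cv2.minAreaRect(Q[:,:2].astype(np.float32)*1000)
    print(n,m.sum(),Q.mean(0).round(4),'x',np.percentile(Q[:,0],[1,99]).round(4),'y',np.percentile(Q[:,1],[1,99]).round(4),np.round(r[0],1),np.round(r[1],1),round(r[2],2))
blue=cv2.inRange(hsv,(95,80,30),(130,255,255))>0
rep('rim',A&blue&(z>.068)&(z<.08))
rep('floor',A&~blue&(z>.060)&(z<.0695)&(P[...,1]>.12)&(P[...,0]<.632)&(P[...,0]>.56))
rep('block',A&(z>.13)&(z<.148))
y=cv2.inRange(hsv,(22,120,120),(34,255,255))>0
rep('yellow',A&y&(z>.06)&(z<.08))
r=(cv2.inRange(hsv,(0,180,80),(6,255,255))|cv2.inRange(hsv,(172,180,80),(180,255,255)))>0
rep('red',A&r)
rep('redtop',A&r&(z>.064))
g=A&(z>.056)&(z<.066)&(P[...,0]>.645)&(im.min(-1)>100)
rep('scale',g)
v,u=np.where(A&r&(z>.06)); print('red px',v.min(),v.max(),u.min(),u.max())
E
python3 -c "
import cv2;i=cv2.imread('pics/w4.png')[90:290,160:400];cv2.imwrite('pics/w4z.png',cv2.resize(i,None,fx=3,fy=3,interpolation=2))"
```

```text
rim 1644 [0.5939 0.1297 0.0719] x [0.5561 0.639 ] y [0.0499 0.1554] [597.7  99.9] [109.8  82. ] 87.79
floor 1499 [0.5981 0.1414 0.0639] x [0.565  0.6317] y [0.1318 0.1676] [596.3 150.7] [38.2 72.4] 88.46
block 4860 [0.5986 0.1214 0.1417] x [0.5728 0.6239] y [0.0917 0.1402] [597.5  94.3] [91.3 52.1] 87.79
yellow 258 [0.6582 0.0929 0.0657] x [0.6415 0.6761] y [0.0896 0.0957] [658.8  92.4] [ 6.  35.3] 87.95
red 306 [0.6953 0.0333 0.0655] x [0.6766 0.7148] y [-0.0104  0.0414] [704.7  20.6] [31.1 66.6] 45.38
redtop 256 [0.6961 0.0336 0.0677] x [0.6768 0.7122] y [0.0298 0.0369] [694.4  33.6] [ 7.2 36.3] 88.1
scale 4165 [0.6636 0.0988 0.0609] x [0.6476 0.6774] y [0.0195 0.1642] [661.9  92.2] [ 33.7 154.7] 0.02
red px 247 261 342 383
```

View pics/w4z.png

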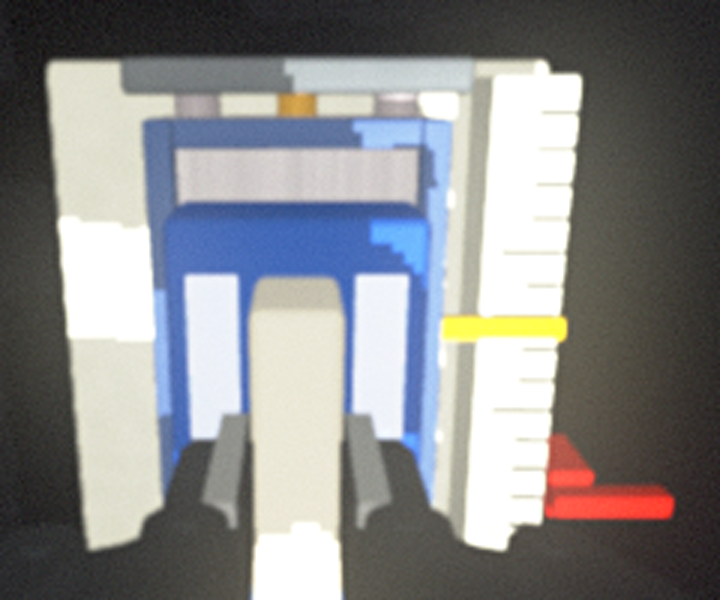

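Emit:
step_arm --targets '[[[0, 0, 0, 0.35, 0], [0, 0, 0, 0.35, 0], [0, 0, 0, 0.3, 0], [0, 0, 0, 0.13, 0], [0, 0, 0, 0.08, 0], [0, 0, 0, 0, 0], [0, 0, 0, 0, 0]]]'

```text
time: 5.6
eef_pos: [0.5979, 0.0935, 0.1052]
tcp_rot: [0.72, 0.694, 0.0, -0.0]
contact_force: [-0.1, 0.4, -1.6]
opening: 0.173
```

```bash
python3 - <<'E'
from h import *
s=get_state(); print(s['time'],s['eef_pos'],s['contact_force'])
c=cam('wrist','w5');P=cloud(c);z=P[...,2]
m=(P[...,0]>.5)&(P[...,0]<.64)&(P[...,1]>-.02)&(P[...,1]<.2)&(z>.082)&(z<.1)
Q=P[m];print(np.median(Q[:,2]),cv2.minAreaRect(Q[:,:2].astype(np.float32)*1000))
E
```

```text
5.6 [0.59794073 0.09347752 0.10524376] [-0.07370221  0.35675697 -1.6329    ]
0.09529835094036336 ((598.6851196289062, 93.91932678222656), (91.74034881591797, 52.18737030029297), 87.8834457397461)
```

View pics/w5.png

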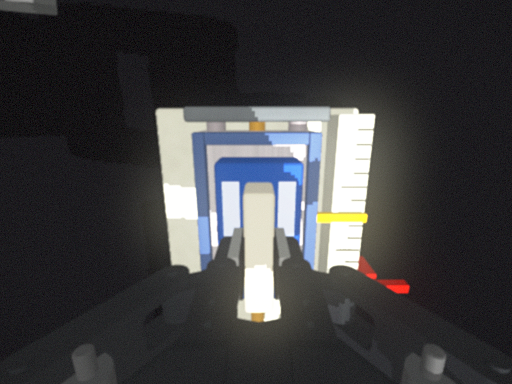

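Emit:
step_arm --targets '[[[0, 0, 0, 0.08, 0], [0, 0, 0, 0.02, 0], [0, 0, 0, 0, 0], [0, 0, 0, 0, 0]]]'

```text
time: 5.98
eef_pos: [0.5979, 0.0934, 0.1015]
tcp_rot: [0.72, 0.694, 0.0, 0.0]
contact_force: [0.2, -0.3, -2.1]
opening: 0.171
```

Emit:
step_arm --targets '[[[0.45, 0, 0, 0, 0], [0.45, 0, 0, 0, 0], [0.45, 0, 0, 0, 0], [0.45, 0, 0, -0.2, 0], [0.45, 0, 0, -0.5, 0], [0.45, 0, 0, -0.9, 0], [0.45, 0, 0, -0.4, 0], [0.45, 0, 0, 0, 0], [0.45, 0, 0, 0, 0]]]'

```text
time: 6.73
eef_pos: [0.5988, 0.0935, 0.1836]
tcp_rot: [0.72, 0.694, 0.001, 0.001]
contact_force: [-0.3, -0.4, 0.1]
opening: 0.45
```

```bash
python3 - <<'E'
from h import *
s=get_state(); print(s['time'],s['eef_pos'],s['contact_force'],s['qpos'].round(3))
c=cam('wrist','w6');P=cloud(c);z=P[...,2]
m=(P[...,0]>.5)&(P[...,0]<.64)&(P[...,1]>.0)&(P[...,1]<.2)&(z>.083)&(z<.097)
Q=P[m];print(np.median(Q[:,2]),Q[:,2].std(),cv2.minAreaRect(Q[:,:2].astype(np.float32)*1000))
E
```

```text
6.7333 [0.59882369 0.09349893 0.18356954] [-0.25630513 -0.43326311  0.09278621] [-0.012  0.177  1.797  0.     1.164  0.025]
0.09022926832461063 0.0008840825359988762 ((598.7393798828125, 93.83805847167969), (91.50811004638672, 52.17978286743164), 87.85794067382812)
```

View pics/w6.png

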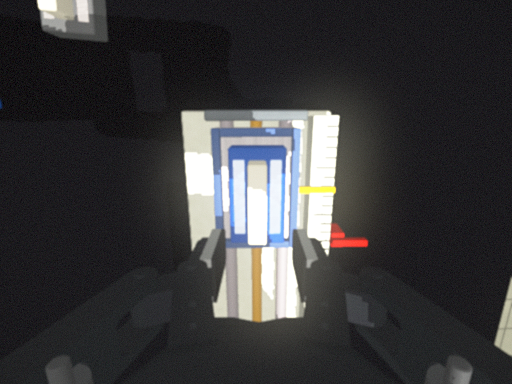

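The cassette lies flat in the tray with its block top at 0.090 m. Now I locate the knob.

```bash
cat >> h.py <<'E'
YAW=-2.15
SO=np.array([.592,-.0443])
def s2w(p):
    t=np.radians(YAW);p=np.atleast_2d(np.array(p,float));c,s=np.cos(t),np.sin(t)
    return np.c_[SO[0]+c*p[:,0]-s*p[:,1],SO[1]+s*p[:,0]+c*p[:,1],p[:,2]]
def w2s(p):
    t=np.radians(YAW);p=np.atleast_2d(np.array(p,float));c,s=np.cos(t),np.sin(t);d=p[:,:2]-SO
    return np.c_[c*d[:,0]+s*d[:,1],-s*d[:,0]+c*d[:,1],p[:,2]]
N=np.array([0,-.643,.766]);WC=np.array([0,-.203,.125])
def knob(phi,out=.03):
    """phi deg: 0 = low outboard, grows clockwise (bottom -> -x -> top -> +x)"""
    f=np.radians(phi);return WC+N*out+.05*(np.cos(f)*np.array([0,-.766,-.643])+np.sin(f)*np.array([-1,0,0]))
E
python3 - <<'E'
from h import *
from scipy.optimize import minimize
cs={n:dict(np.load(f'/tmp/{n}.npz')) for n in ['scene0','side0']}
for n,c in cs.items():
    P=cloud(c);hsv=cv2.cvtColor(c['pixels'],cv2.COLOR_RGB2HSV)
    W=w2s(P.reshape(-1,3)).reshape(P.shape)
    m=(cv2.inRange(hsv,(3,150,80),(18,255,255))>0)&(abs(W[...,0])<.1)&(W[...,1]<-.2)&(W[...,1]>-.36)&(W[...,2]>.06)
    m=cv2.erode(m.astype(np.uint8),np.ones((2,2)))>0
    v,u=np.where(m);print(n,m.sum(),'px',u.mean(),v.mean(),'stage',np.median(W[m],0))
    # rim: fit phi by projecting
    for phi in range(-60,61,20):
        print(phi,proj(c,s2w([knob(phi,.0),knob(phi,.03),knob(phi,.052)])).round(0).tolist())
    big=cv2.resize(c['pixels'][...,::-1],None,fx=5,fy=5,interpolation=cv2.INTER_CUBIC)
    t=np.radians(np.arange(0,360,6))
    ring=[WC+.072*(np.cos(a)*np.array([0,-.766,-.643])+np.sin(a)*np.array([-1,0,0])) for a in t]
    q=(proj(c,s2w(ring))*5+2).astype(int);cv2.polylines(big,[q.reshape(-1,1,2)],True,(0,255,0),1)
    for phi in (-20,0,20):
        q=(proj(c,s2w([knob(phi,0),knob(phi,.052)]))*5+2).astype(int);cv2.line(big,tuple(q[0].tolist()),tuple(q[1].tolist()),(255,255,0),1)
    q=proj(c,s2w([WC]))[0]*5;x0=int(max(q[0]-300,0));y0=int(max(0,min(q[1]-250,1920-500)))
    cv2.imwrite(f'pics/k_{n}.png',big[y0:y0+500,x0:x0+600])
E
```

```text
scene0 117 px 162.47863247863248 216.07692307692307 stage [-0.01617375 -0.2484659   0.12558376]
-60 [[160.0, 237.0], [152.0, 230.0], [147.0, 224.0]]
-40 [[159.0, 236.0], [152.0, 228.0], [146.0, 222.0]]
-20 [[161.0, 233.0], [153.0, 225.0], [148.0, 219.0]]
0 [[163.0, 229.0], [156.0, 221.0], [151.0, 216.0]]
20 [[167.0, 224.0], [160.0, 217.0], [155.0, 211.0]]
40 [[172.0, 220.0], [165.0, 213.0], [159.0, 207.0]]
60 [[176.0, 216.0], [169.0, 209.0], [164.0, 203.0]]
side0 54 px 343.7962962962963 243.37037037037038 stage [-0.03367827 -0.26185266  0.13031128]
-60 [[350.0, 227.0], [357.0, 225.0], [361.0, 224.0]]
-40 [[350.0, 233.0], [356.0, 231.0], [361.0, 230.0]]
-20 [[348.0, 238.0], [354.0, 236.0], [359.0, 235.0]]
0 [[345.0, 242.0], [351.0, 240.0], [356.0, 239.0]]
20 [[340.0, 244.0], [346.0, 243.0], [351.0, 241.0]]
40 [[335.0, 244.0], [341.0, 243.0], [346.0, 241.0]]
60 [[330.0, 242.0], [336.0, 240.0], [340.0, 239.0]]
```

View pics/k_side0.png

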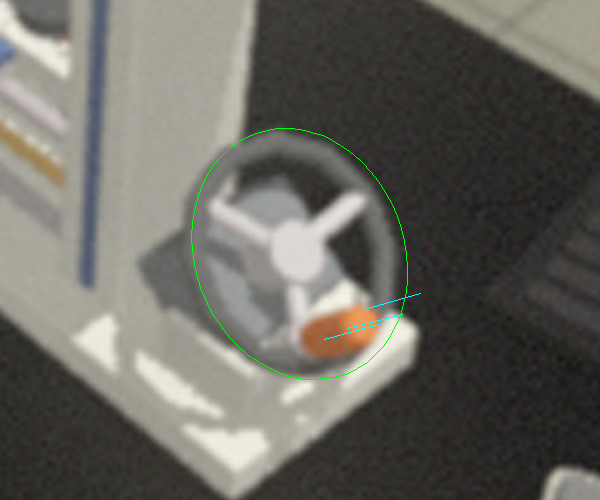

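View pics/k_scene0.png

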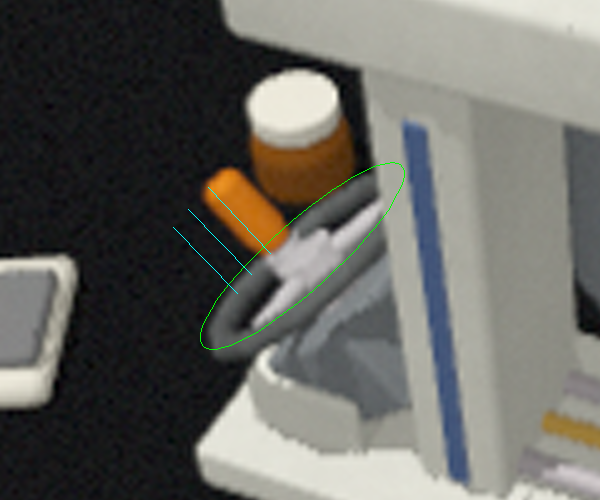

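The knob stands at about 25° past the bottom, on the robot side. I travel round on the robot side of the housing.

```bash
python3 - <<'E'
from h import *
print(knob(25),s2w([[.008,-.3095,.17]]))
plan([.44,.05,.2],-47,10,.45)
plan([.44,-.29,.2],-92.15,10,1,start=[.44,.05,.2,-47])
w=s2w([[.008,-.3095,.17]])[0]
plan(w,-92.15,5,1,start=[.44,-.29,.2,-92.15])
E
```

```text
[-0.02113091 -0.25700159  0.1188422 ] [[ 0.58838324 -0.35388225  0.17      ]]
from [0.5977 0.0935 0.1816] -2.12
[[0.45, -0.12, -0.39, -0.05, 0.9], [0.45, -0.15, -0.38, -0.05, 0.9], [0.45, -0.18, -0.37, -0.05, 0.9], [0.45, -0.21, -0.35, -0.05, 0.9], [0.45, -0.24, -0.33, -0.05, 0.9], [0.45, -0.26, -0.31, -0.05, 0.9], [0.45, -0.29, -0.29, -0.05, 0.9], [0.45, -0.31, -0.27, -0.05, 0.9], [0.45, -0.33, -0.24, -0.05, 0.9], [0.45, -0.35, -0.22, -0.05, 0.9]]
from [0.44 0.05 0.2 ] -47.0
[[1, -0.58, 0.62, 0.0, 0.9], [1, -0.53, 0.67, 0.0, 0.9], [1, -0.47, 0.7, 0.0, 0.9], [1, -0.42, 0.74, 0.0, 0.9], [1, -0.36, 0.77, 0.0, 0.9], [1, -0.3, 0.8, 0.0, 0.9], [1, -0.23, 0.82, 0.0, 0.9], [1, -0.17, 0.83, 0.0, 0.9], [1, -0.1, 0.84, 0.0, 0.9], [1, -0.04, 0.85, 0.0, 0.9]]
from [ 0.44 -0.29  0.2 ] -92.15
[[1, 0.75, 0.29, 0.15, -0.0], [1, 0.75, 0.29, 0.15, -0.0], [1, 0.75, 0.29, 0.15, -0.0], [1, 0.75, 0.29, 0.15, -0.0], [1, 0.75, 0.29, 0.15, -0.0]]
```

Emit:
step_arm --targets '[[[0.45, -0.12, -0.39, -0.05, 0.9], [0.45, -0.15, -0.38, -0.05, 0.9], [0.45, -0.18, -0.37, -0.05, 0.9], [0.45, -0.21, -0.35, -0.05, 0.9], [0.45, -0.24, -0.33, -0.05, 0.9], [0.45, -0.26, -0.31, -0.05, 0.9], [0.45, -0.29, -0.29, -0.05, 0.9], [0.45, -0.31, -0.27, -0.05, 0.9], [0.45, -0.33, -0.24, -0.05, 0.9], [0.45, -0.35, -0.22, -0.05, 0.9]]]'

```text
time: 7.62
eef_pos: [0.438, 0.0501, 0.1993]
tcp_rot: [0.932, 0.364, -0.002, -0.001]
contact_force: [-0.7, -0.5, 0.3]
opening: 0.448
```

Emit:
step_arm --targets '[[[1, -0.58, 0.62, 0.0, 0.9], [1, -0.53, 0.67, 0.0, 0.9], [1, -0.47, 0.7, 0.0, 0.9], [1, -0.42, 0.74, 0.0, 0.9], [1, -0.36, 0.77, 0.0, 0.9], [1, -0.3, 0.8, 0.0, 0.9], [1, -0.23, 0.82, 0.0, 0.9], [1, -0.17, 0.83, 0.0, 0.9], [1, -0.1, 0.84, 0.0, 0.9], [1, -0.04, 0.85, 0.0, 0.9]]]'

```text
time: 8.45
eef_pos: [0.4382, -0.2907, 0.1992]
tcp_rot: [1.0, -0.021, -0.001, -0.001]
contact_force: [0.9, 0.5, 0.7]
opening: 1.001
```

Emit:
step_arm --targets '[[[1, 0, 0, 0, 0], [1, 0, 0, 0, 0]]]'

```text
time: 8.62
eef_pos: [0.4384, -0.2904, 0.1993]
tcp_rot: [1.0, -0.02, -0.001, -0.001]
contact_force: [0.2, 0.7, -0.3]
opening: 0.998
```

```bash
python3 - <<'E'
from h import *
s=get_state(); M=R.from_quat(s['tcp_rot']).as_matrix();print(s['time'],s['eef_pos'],np.degrees(np.arctan2(M[1,1],M[0,1])),s['contact_force'],s['qpos'].round(3))
cam('side','d7'); cam('wrist','w7'); cam('scene','s7')
E
```

```text
8.6167 [ 0.43836016 -0.29044154  0.19926822] -92.25137613445767 [ 0.21065661  0.66133583 -0.33622988] [-0.778 -0.012  1.969  0.     1.189  0.832]
```

View pics/d7.png

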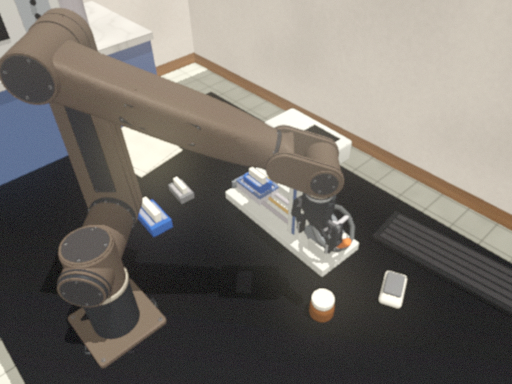

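View pics/w7.png

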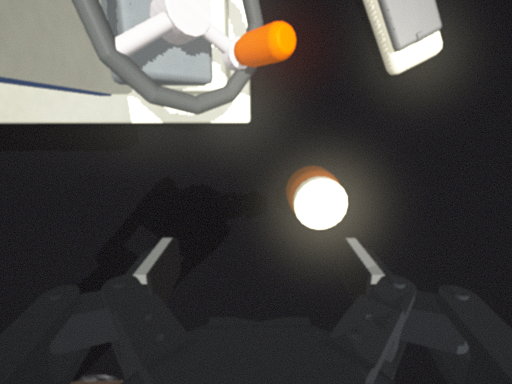

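View pics/s7.png

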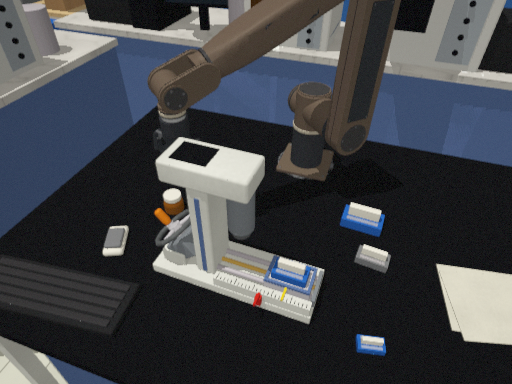

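```bash
python3 - <<'E'
from h import *
c=dict(np.load('/tmp/w7.npz'));P=cloud(c);im=c['pixels'];hsv=cv2.cvtColor(im,cv2.COLOR_RGB2HSV)
W=w2s(P.reshape(-1,3)).reshape(P.shape)
o=(cv2.inRange(hsv,(3,150,80),(22,255,255))>0)&(W[...,2]>.08)&(W[...,1]<-.2)&(W[...,1]>-.32)
v,u=np.where(o);print(o.sum(),u.min(),u.max(),v.min(),v.max(),'stage',W[o].mean(0).round(4),W[o].min(0).round(4),W[o].max(0).round(4))
n=N; h=(W-WC)@n
k=o&(h>.047)
print('end face',k.sum(),W[k].mean(0).round(4),h[o].max())
for phi in (10,20,25,30,40): print(phi,knob(phi,.052).round(4),proj(c,s2w([knob(phi,.052),knob(phi,0)])).round(0).tolist())
print('hub pred',proj(c,s2w([WC])))
# rim points lying near face plane
big=im[...,::-1].copy()
t=np.radians(np.arange(0,360,6))
for rr in(.072,.058):
    ring=[WC+rr*(np.cos(a)*np.array([0,-.766,-.643])+np.sin(a)*np.array([-1,0,0])) for a in t]
    q=proj(c,s2w(ring)).astype(int);cv2.polylines(big,[q.reshape(-1,1,2)],True,(0,255,0),1)
cv2.imwrite('pics/w7o.png',cv2.resize(big[:200,40:440],None,fx=2,fy=2))
E
```

```text
2055 235 295 21 66 stage [-0.0239 -0.2546  0.1287] [-0.0341 -0.2756  0.1037] [-0.01  -0.231  0.142]
end face 659 [-0.0224 -0.2668  0.1367] 0.052167737950847136
10 [-0.0087 -0.2742  0.1332] [[294.0, 18.0], [248.0, 36.0]]
20 [-0.0171 -0.2724  0.1346] [[292.0, 32.0], [246.0, 47.0]]
25 [-0.0211 -0.2711  0.1357] [[290.0, 38.0], [244.0, 52.0]]
30 [-0.025  -0.2696  0.137 ] [[288.0, 44.0], [242.0, 56.0]]
40 [-0.0321 -0.2658  0.1402] [[282.0, 54.0], [237.0, 65.0]]
hub pred [[191.67510888   8.37323758]]
```

View pics/w7o.png

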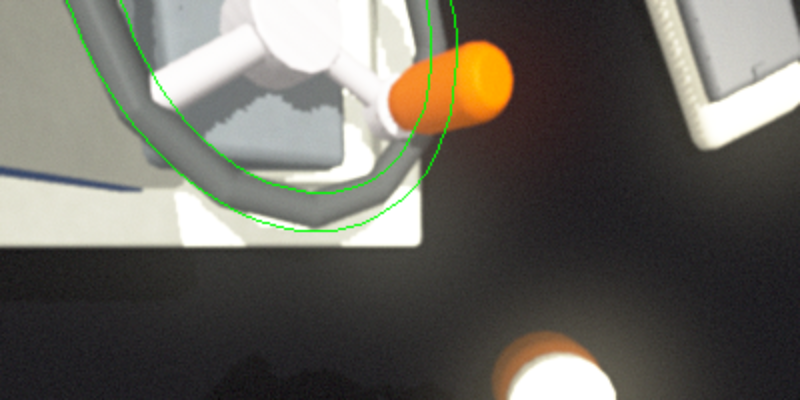

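```bash
sed -i 's/^SO=.*/SO=np.array([.591,-.041])/' h.py; cat >> h.py <<'E'
def offs(phi):
    f=np.radians(phi); c,s=np.cos(f),np.sin(f)
    cl=lambda v:np.clip(1.3*v,-1,1)
    ox=.0235*cl(c)
    oy=-.0315*cl(s) if s>0 else -.017*cl(s)
    if s>0: dz=-.005
    else: dz=-.005+.013*cl(-s)
    oy+=-.003*abs(cl(c))
    return np.array([ox,oy,dz])
def tcp_for(phi,extra=(0,0,0),tip=.013,jaw=.0495):
    F=knob(phi%360)+offs(phi)+np.array(extra)
    return s2w([F+np.array([0,-jaw,-tip])])[0]
def path(pts,start,op=1.0,ang=-92.15):
    """rows along world pts from start (commanded), prints rows; returns end"""
    t=np.radians(ang);y=np.array([np.cos(t),np.sin(t),0]);z=np.array([0,0,-1]);x=np.cross(y,z)
    p=np.array(start,float);out=[]
    for q in pts:
        d=np.array(q)-p; r=[round(float(d@a)/.04,2) for a in (x,y,z)]
        out.append([op]+r+[0]); p=p+.04*(r[0]*x+r[1]*y+r[2]*z)
    print(out); print('max',np.abs(np.array(out)[:,1:]).max(),'end',p.round(4).tolist()); return p
E
python3 - <<'E'
from h import *
c=dict(np.load('/tmp/w7.npz'));P=cloud(c)
s=get_state();p=s['eef_pos'];M=R.from_quat(s['tcp_rot']).as_matrix()
L=((P-p)@M)
m=(abs(L[...,0])<.03)&(abs(L[...,1])<.075)&(abs(L[...,1])>.03)&(L[...,2]>-.06)&(L[...,2]<.02)
Q=L[m]
for lo in np.arange(-.05,.01,.006):
    k=(Q[:,2]>lo)&(Q[:,2]<lo+.006)
    for sg in(-1,1):
        kk=k&(Q[:,1]*sg>0)
        if kk.sum()>3: print(lo.round(3),sg,kk.sum(),'x',Q[kk,0].min().round(3),Q[kk,0].max().round(3),'y',Q[kk,1].min().round(3),Q[kk,1].max().round(3))
start=p
a=tcp_for(27,(.006,0,0)); print(a)
print('clearpos')
path([start+(np.array([a[0],a[1],.175])-start)*i/5 for i in range(1,6)]+[np.array([a[0],a[1],.175+(a[2]-.175)*i/3]) for i in (1,2,3)],start)
E
```

```text
-0.05 -1 406 x -0.0 0.012 y -0.049 -0.042
-0.05 1 390 x -0.001 0.012 y 0.042 0.05
-0.044 -1 370 x -0.008 0.012 y -0.056 -0.042
-0.044 1 382 x -0.009 0.012 y 0.043 0.057
-0.038 -1 380 x -0.011 0.012 y -0.056 -0.042
-0.038 1 378 x -0.011 0.012 y 0.043 0.057
-0.032 -1 336 x -0.011 0.012 y -0.056 -0.042
-0.032 1 331 x -0.011 0.012 y 0.042 0.057
-0.026 -1 297 x -0.011 0.012 y -0.056 -0.042
-0.026 1 302 x -0.011 0.012 y 0.043 0.057
-0.02 -1 206 x -0.011 0.012 y -0.054 -0.042
-0.02 1 205 x -0.011 0.012 y 0.043 0.056
-0.014 -1 52 x -0.009 0.01 y -0.043 -0.042
-0.014 1 54 x -0.008 0.009 y 0.043 0.043
[ 0.58550903 -0.36853103  0.10133414]
clearpos
[[1.0, 0.75, 0.37, 0.13, 0], [1.0, 0.74, 0.38, 0.12, 0], [1.0, 0.75, 0.37, 0.13, 0], [1.0, 0.75, 0.37, 0.12, 0], [1.0, 0.75, 0.38, 0.13, 0], [1.0, -0.0, -0.0, 0.61, 0], [1.0, -0.0, -0.0, 0.61, 0], [1.0, -0.0, -0.0, 0.62, 0]]
max 0.75 end [0.5857, -0.3687, 0.1013]
```

Emit:
step_arm --targets '[[[1.0, 0.75, 0.37, 0.13, 0], [1.0, 0.74, 0.38, 0.12, 0], [1.0, 0.75, 0.37, 0.13, 0], [1.0, 0.75, 0.37, 0.12, 0], [1.0, 0.75, 0.38, 0.13, 0], [1.0, 0, 0, 0, 0], [1.0, 0, 0, 0.61, 0], [1.0, 0, 0, 0.61, 0], [1.0, 0, 0, 0.62, 0], [1.0, 0, 0, 0, 0]]]'

```text
time: 9.6
eef_pos: [0.5831, -0.3655, 0.0957]
tcp_rot: [1.0, -0.017, -0.005, -0.004]
contact_force: [-0.7, -0.2, -1.7]
opening: 0.999
```

```bash
python3 - <<'E'
from h import *
cam('side','d8'); cam('scene','s8');cam('wrist','w8')
s=get_state(); print(s['time'],s['eef_pos'],s['contact_force'],s['qpos'].round(3))
for n in ['d8','s8']:
    c=dict(np.load(f'/tmp/{n}.npz'));b=cv2.resize(c['pixels'][...,::-1],None,fx=3,fy=3,interpolation=2)
    q=proj(c,s2w([WC]))[0]*3;x0=int(max(q[0]-300,0));y0=int(max(0,q[1]-250));cv2.imwrite(f'pics/{n}z.png',b[y0:y0+450,x0:x0+550])
E
```

```text
9.75 [ 0.58663573 -0.36931787  0.10369743] [-0.02383761  0.02682105  1.38709719] [-0.708  0.443  1.617  0.     1.08   0.899]
```

View pics/d8z.png

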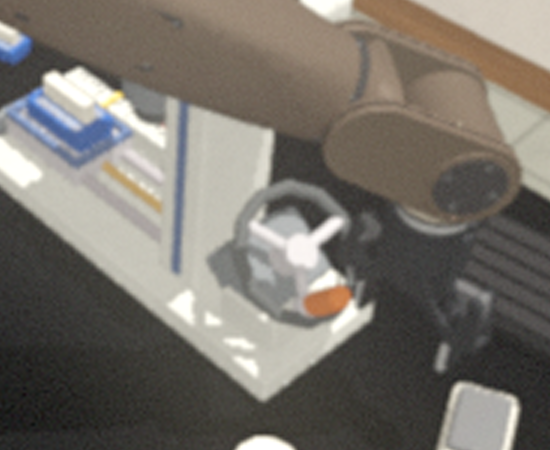

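View pics/s8z.png

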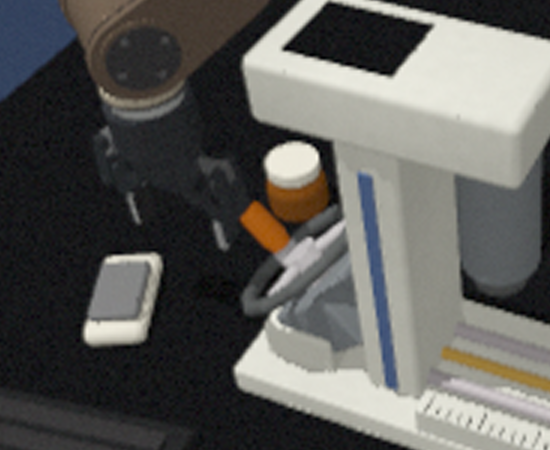

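```bash
cat >> h.py <<'E'
HP=s2w([[x,y,0] for x in np.linspace(-.055,.055,23) for y in np.linspace(-.18,.04,45)])[:,:2]
def clear(p,top=.387):
    """gap (m): joint-5 shell/forearm vs housing, in z where plan overlaps; wrist cylinder gap"""
    r=np.hypot(p[0],p[1]);q1=np.arctan2(p[1],p[0])-np.arcsin(.1003/r)
    u=np.array([np.cos(q1),np.sin(q1)]);v=np.array([-u[1],u[0]]);d=HP-p[:2];a=d@u;b=d@v
    m=(abs(b)<.060)&(a<.045)
    prof=np.interp(a,[-.14,-.12,-.10,-.08,-.06,-.04,-.02,0,.02,.04],[.262,.258,.250,.240,.232,.224,.216,.212,.22,.24])
    gz=(p[2]+prof[m]-top).min() if m.any() else 9
    lat=(abs(b[(a<.045)&(p[2]+prof<top+.003)])-.057).min() if ((a<.045)&(p[2]+prof<top+.003)).any() else 9
    return q1,gz,lat,np.hypot(*d.T).min()-.042
E
python3 - <<'E'
from h import *
for phi in range(27,388,15):
    p=tcp_for(phi); q,g,l,w=clear(p); print(phi,p.round(3),'gz %.3f lat %.3f wrist %.3f'%(g,l,w), 'bodytop',round(p[2]+.12,3))
E
```

```text
27 [ 0.58  -0.368  0.101] gz 9.000 lat 0.023 wrist 0.106 bodytop 0.221
42 [ 0.568 -0.371  0.106] gz 9.000 lat 0.031 wrist 0.109 bodytop 0.226
57 [ 0.553 -0.366  0.112] gz 9.000 lat 0.036 wrist 0.104 bodytop 0.232
72 [ 0.541 -0.356  0.12 ] gz 9.000 lat 0.036 wrist 0.094 bodytop 0.24
87 [ 0.531 -0.344  0.128] gz 9.000 lat 0.035 wrist 0.084 bodytop 0.248
102 [ 0.525 -0.335  0.137] gz 9.000 lat 0.033 wrist 0.074 bodytop 0.257
117 [ 0.522 -0.326  0.145] gz 9.000 lat 0.029 wrist 0.066 bodytop 0.265
132 [ 0.523 -0.318  0.151] gz 9.000 lat 0.022 wrist 0.057 bodytop 0.271
147 [ 0.53  -0.304  0.157] gz 9.000 lat 0.008 wrist 0.043 bodytop 0.277
162 [ 0.543 -0.29   0.161] gz -0.002 lat -0.005 wrist 0.029 bodytop 0.281
177 [ 0.556 -0.279  0.162] gz -0.009 lat -0.019 wrist 0.017 bodytop 0.282
192 [ 0.569 -0.273  0.165] gz -0.009 lat -0.019 wrist 0.011 bodytop 0.285
207 [ 0.582 -0.271  0.166] gz -0.009 lat -0.021 wrist 0.009 bodytop 0.286
222 [ 0.593 -0.273  0.165] gz -0.009 lat -0.021 wrist 0.009 bodytop 0.285
237 [ 0.607 -0.278  0.16 ] gz -0.012 lat -0.022 wrist 0.014 bodytop 0.28
252 [ 0.62  -0.286  0.153] gz -0.015 lat -0.024 wrist 0.022 bodytop 0.273
267 [ 0.63  -0.296  0.145] gz -0.016 lat -0.025 wrist 0.031 bodytop 0.265
282 [ 0.636 -0.306  0.136] gz -0.017 lat -0.026 wrist 0.042 bodytop 0.256
297 [ 0.639 -0.317  0.128] gz -0.017 lat -0.033 wrist 0.052 bodytop 0.248
312 [ 0.638 -0.327  0.121] gz -0.016 lat -0.031 wrist 0.062 bodytop 0.241
327 [ 0.631 -0.338  0.112] gz -0.017 lat -0.021 wrist 0.073 bodytop 0.232
342 [ 0.619 -0.347  0.105] gz -0.022 lat -0.010 wrist 0.082 bodytop 0.225
357 [ 0.605 -0.354  0.099] gz -0.026 lat 0.001 wrist 0.090 bodytop 0.219
372 [ 0.592 -0.362  0.099] gz 9.000 lat 0.013 wrist 0.099 bodytop 0.219
387 [ 0.58  -0.368  0.101] gz 9.000 lat 0.023 wrist 0.106 bodytop 0.221
```

```bash
python3 - <<'E'
from h import *
def best(phi,tip=.014):
    k=knob(phi,.03)+np.array([0,-.84*tip,tip])
    f=np.radians(phi); t=np.array([-np.cos(f),np.sin(f)*.766]); t/=np.linalg.norm(t)   # motion dir horizontal (x,y)
    res=[]
    for th in range(-60,100,10):           # jaw dir angle from +y toward +x
        j=np.array([np.sin(np.radians(th)),np.cos(np.radians(th))]); pr=np.array([j[1],-j[0]])
        for s in (-8,0,8):
            for mode in ('in','sideL'):
                if mode=='in': c=k[:2]+(.0135-.0425)*j+s*.001*pr; push=-j
                else: c=k[:2]-.0245*pr-(.0495+.001*s*.6)*j; push=pr
                if push@t<.55: continue
                p=s2w([[c[0],c[1],k[2]-.013]])[0]; q,g,l,w=clear(p)
                # robust: z gap or lateral gap
                res.append((max(g if g<9 else 0.02,l),mode,th,s,round(float(push@t),2),round(g,3),round(l,3),round(w,3)))
    res.sort(key=lambda r:-r[0]); return res[:2]
for phi in range(150,375,15):
    print(phi,[(round(r[0],4),)+r[1:] for r in best(phi)])
E
```

```text
150 [(np.float64(0.04), 'sideL', -20, 8, 1.0, np.float64(0.02), np.float64(0.04), np.float64(0.038)), (np.float64(0.0387), 'sideL', -10, 8, 0.97, np.float64(0.02), np.float64(0.039), np.float64(0.037))]
165 [(9, 'in', -60, -8, 0.75, np.float64(0.005), 9, np.float64(-0.003)), (9, 'sideL', -60, -8, 0.66, np.float64(0.01), 9, np.float64(0.019))]
180 [(9, 'in', -60, -8, 0.87, np.float64(0.006), 9, np.float64(-0.005)), (9, 'in', -60, 0, 0.87, np.float64(0.006), 9, np.float64(-0.012))]
195 [(9, 'in', -60, -8, 0.95, np.float64(0.005), 9, np.float64(-0.004)), (9, 'in', -60, 0, 0.95, np.float64(0.005), 9, np.float64(-0.01))]
210 [(9, 'in', -60, -8, 0.99, np.float64(0.004), 9, np.float64(0.0)), (9, 'in', -60, 0, 0.99, np.float64(0.004), 9, np.float64(-0.007))]
225 [(np.float64(0.0299), 'sideL', -10, 8, 0.68, np.float64(0.018), np.float64(0.03), np.float64(0.043)), (np.float64(0.0241), 'sideL', 0, 8, 0.79, np.float64(0.016), np.float64(0.024), np.float64(0.039))]
240 [(np.float64(0.0234), 'sideL', 0, 8, 0.6, np.float64(0.015), np.float64(0.023), np.float64(0.047)), (np.float64(0.0186), 'sideL',
[... 893 characters left out ...]
1))]
315 [(np.float64(-0.0064), 'in', 20, 8, 0.84, np.float64(-0.006), np.float64(-0.016), np.float64(0.069)), (np.float64(-0.0064), 'in', 10, 8, 0.74, np.float64(-0.006), np.float64(-0.018), np.float64(0.069))]
330 [(np.float64(-0.0032), 'in', 20, -8, 0.69, np.float64(-0.013), np.float64(-0.003), np.float64(0.07)), (np.float64(-0.0032), 'in', 50, 8, 0.96, np.float64(-0.012), np.float64(-0.003), np.float64(0.07))]
345 [(0.02, 'in', 30, -8, 0.66, 9, np.float64(0.005), np.float64(0.07)), (0.02, 'in', 30, 0, 0.66, 9, np.float64(0.004), np.float64(0.074))]
360 [(0.02, 'in', 40, -8, 0.64, 9, np.float64(0.011), np.float64(0.067)), (0.02, 'in', 40, 0, 0.64, 9, np.float64(0.012), np.float64(0.073))]
```

```bash
cat >> h.py <<'E'
PF=np.array([[-.14,-.0],[-.12,.258],[-.10,.250],[-.08,.240],[-.06,.232],[-.04,.224],[-.02,.216],[0,.212],[.02,.22],[.04,.24]]);PF[0,1]=.266
KIN=None
def fit():
    global KIN
    from scipy.optimize import least_squares
    D=[(.287,1.578,.2593,.6227,.2302),(.327,1.643,.586,.3232,.1695),(.177,1.797,.5988,.0935,.1836),(-.012,1.969,.4384,-.2904,.1993),(.443,1.617,.5866,-.3693,.1037)]
    def mod(k,q2,q3): return k[0]*np.sin(q2)+k[1]*np.sin(q2+q3)+k[3],k[2]+k[0]*np.cos(q2)+k[1]*np.cos(q2+q3)
    def res(k):
        o=[]
        for q2,q3,x,y,z in D:
            r,zz=mod(k,q2,q3);o+=[r-np.sqrt(x*x+y*y-.1003**2),zz-z]
        return o
    s=least_squares(res,[.45,.45,0,0]);KIN=(s.x,mod,np.abs(s.fun).max());return KIN
def slope(p):
    from scipy.optimize import fsolve
    if KIN is None: fit()
    k,mod,_=KIN;rr=np.sqrt(p[0]**2+p[1]**2-.1003**2)
    q=fsolve(lambda q:np.subtract(mod(k,*q),(rr,p[2])),[.35,1.65]);return q[0]+q[1]
def clear(p,top=.387,tool=None):
    r=np.hypot(p[0],p[1]);q1=np.arctan2(p[1],p[0])-np.arcsin(.1003/r)
    d=slope(p)-1.97
    A=PF-[0,.27]; c,s=np.cos(d),np.sin(d)   # steeper => back end rises
    B=np.c_[A[:,0]*c+A[:,1]*s,-A[:,0]*s+A[:,1]*c]+[0,.27]
    u=np.array([np.cos(q1),np.sin(q1)]);v=np.array([-u[1],u[0]]);dd=HP-p[:2];a=dd@u;b=dd@v
    prof=np.interp(a,B[:,0],B[:,1])
    m=(abs(b)<.060)&(a<.045)
    gz=(p[2]+prof[m]-top).min() if m.any() else 9
    mm=(a<.045)&(p[2]+prof<top+.003)
    lat=(abs(b[mm])-.057).min() if mm.any() else 9
    return q1,gz,lat,np.hypot(*dd.T).min()-.042
E
python3 - <<'E'
import h; from h import *
print(fit()); print([round(slope(np.array(p)),3) for p in [(.586,.3232,.1695),(.5866,-.3693,.1037),(.634,-.305,.14)]])
def best(phi,tip=.014):
    k=knob(phi,.03)+np.array([0,-.84*tip,tip])
    f=np.radians(phi); t=np.array([-np.cos(f),np.sin(f)*.766]); t/=np.linalg.norm(t)
    res=[]
    for th in range(-60,100,10):
        j=np.array([np.sin(np.radians(th)),np.cos(np.radians(th))]); pr=np.array([j[1],-j[0]])
        for s in (-8,0,8):
            for mode in ('in','sideL'):
                if mode=='in': c=k[:2]+(.0135-.0425)*j+s*.001*pr; push=-j
                else: c=k[:2]-.0245*pr-(.0495+.001*s*.6)*j; push=pr
                if push@t<.55: continue
                p=s2w([[c[0],c[1],k[2]-.013]])[0]; q,g,l,w=clear(p)
                if w<.005: continue
                res.append((max(min(g,.02),min(l,.03)),mode,th,s,round(float(push@t),2),round(float(g),3),round(float(l),3),round(float(w),3)))
    res.sort(key=lambda r:-r[0]); return res[:3]
for phi in range(150,375,15):
    print(phi,[(round(float(r[0]),4),)+r[1:] for r in best(phi)])
for phi in range(27,388,15):
    p=tcp_for(phi); q,g,l,w=clear(p); print(phi,p.round(3),'gz %.3f lat %.3f wrist %.3f'%(g,l,w))
E
```

```text
(array([ 0.44223518,  0.57239732, -0.02721569, -0.00761565]), <function fit.<locals>.mod at 0x7f85b4e937e0>, np.float64(0.0016580547180253813))
[np.float64(1.969), np.float64(2.06), np.float64(1.995)]
150 [(0.03, 'sideL', -40, 0, 0.96, 0.016, 0.031, 0.033), (0.03, 'sideL', -40, 8, 0.96, 0.019, 0.035, 0.036), (0.03, 'sideL', -30, 0, 0.99, 0.018, 0.032, 0.034)]
165 [(0.03, 'sideL', -60, -8, 0.66, 0.01, 9.0, 0.019), (0.03, 'sideL', -60, 0, 0.66, 0.012, 9.0, 0.021), (0.03, 'sideL', -60, 8, 0.66, 0.012, 9.0, 0.023)]
180 [(0.03, 'sideL', -50, -8, 0.64, 0.012, 9.0, 0.021), (0.03, 'sideL', -50, 0, 0.64, 0.015, 9.0, 0.024), (0.03, 'sideL', -50, 8, 0.64, 0.017, 9.0, 0.027)]
195 [(0.03, 'sideL', -40, -8, 0.62, 0.014, 9.0, 0.025), (0.03, 'sideL', -40, 0, 0.62, 0.016, 9.0, 0.029), (0.03, 'sideL', -40, 8, 0.62, 0.019, 9.0, 0.032)]
210 [(0.03, 'in', -40, -8, 0.9, 0.004, 9.0, 0.006), (0.03, 'in', -30, -8, 0.81, 0.003, 9.0, 0.008), (0.03, 'sideL', -30, -8, 0.59, 0.015, 9.0, 0.03)]
225 [(0.0299, 'sideL', -10, 8, 0.68, 0.018, 0.03, 0.043), (0.0241, 'sideL', 0, 8, 0.79, 0.016, 0.024, 0.039), (0.0238, 's
[... 2238 characters left out ...]
.273  0.165] gz -0.010 lat -0.021 wrist 0.009
237 [ 0.607 -0.278  0.16 ] gz -0.012 lat -0.022 wrist 0.014
252 [ 0.62  -0.286  0.153] gz -0.015 lat -0.024 wrist 0.022
267 [ 0.63  -0.296  0.145] gz -0.016 lat -0.022 wrist 0.031
282 [ 0.636 -0.306  0.136] gz -0.015 lat -0.020 wrist 0.042
297 [ 0.639 -0.317  0.128] gz -0.015 lat -0.020 wrist 0.052
312 [ 0.638 -0.327  0.121] gz -0.012 lat -0.018 wrist 0.062
327 [ 0.631 -0.338  0.112] gz -0.010 lat -0.021 wrist 0.073
342 [ 0.619 -0.347  0.105] gz -0.009 lat -0.010 wrist 0.082
357 [ 0.605 -0.354  0.099] gz -0.009 lat 0.001 wrist 0.090
372 [ 0.592 -0.362  0.099] gz 9.000 lat 0.013 wrist 0.099
387 [ 0.58  -0.368  0.101] gz 9.000 lat 0.023 wrist 0.106
```

```bash
cat > crank.py <<'E'
from h import *
def sched(phi):
    p=phi%360
    I=lambda xs,ys: float(np.interp(p,xs,ys))
    th=I([0,20,50,215,265,360],[30,22,0,0,27,30])
    dz=I([0,20,50,115,160,240,265,335,360],[.012,.0,-.005,-.005,.010,.011,.016,.016,.012])
    a=I([0,15,45,75,105,135,165,225,255,280,320,345,360],[.010,.020,.024,.012,-.012,-.024,-.025,-.025,-.018,-.002,.004,.006,.010])
    b=I([0,15,45,75,135,165,225,255,280,345,360],[.020,.010,-.018,-.030,-.026,-.004,-.002,.012,.0195,.0205,.020])
    return th,dz,a,b
def pose(phi,lead=0):
    th,dz,a,b=sched(phi)
    k=knob(phi%360)+np.array([0,-.84*max(dz,0),dz])
    t=np.radians(th);j=np.array([np.sin(t),np.cos(t),0]);pr=np.array([j[1],-j[0],0])
    F=k+a*pr+b*j
    C=F-.0495*j; C[2]=k[2]-.013
    return C,th   # stage-frame TCP, jaw angle
tt=np.linspace(0,2*np.pi,48,endpoint=False)
def cyl(phi):
    f=np.radians(phi);r0=np.cos(f)*np.array([0,-.766,-.643])+np.sin(f)*np.array([-1,0,0]);
    e2=np.cross(N,r0);P=[]
    for o in np.linspace(.008,.052,16):
        c=WC+N*o+.05*r0
        P.append(c+.0125*(np.cos(tt)[:,None]*r0+np.sin(tt)[:,None]*e2))
    for rr in (.004,.009):
        P.append(WC+N*.052+.05*r0+rr*(np.cos(tt)[:,None]*r0+np.sin(tt)[:,None]*e2))
    return np.vstack(P)
def hit(C,th,phi):
    t=np.radians(th);j=np.array([np.sin(t),np.cos(t),0]);pr=np.array([j[1],-j[0],0])
    d=cyl(phi)-C; 
    return ((abs(d@pr)<.0113)&(d@j>.0425)&(d@j<.0565)&(d[:,2]>.0135)).any()
def push(C,th,phi):
    if not hit(C,th,phi): return phi
    for dp in np.arange(.5,40,.5):
        if not hit(C,th,phi+dp): return phi+dp
    return None
def wpose(C,th): 
    return np.r_[s2w([C])[0],-90-th+YAW]
def rows(poses,start,op=1.0,turnscale=5):
    p=np.array(start[:3],float);A=start[3];out=[]
    for q in poses:
        t=np.radians(A);y=np.array([np.cos(t),np.sin(t),0]);z=np.array([0,0,-1]);x=np.cross(y,z)
        d=np.array(q[:3])-p;r=[round(float(d@e)/.04,2) for e in (x,y,z)];w=round(-(q[3]-A)/5,2)
        out.append([op]+r+[w]);p=p+.04*(r[0]*x+r[1]*y+r[2]*z);A=A-5*w
    print(json.dumps(out));print('max',np.abs(np.array(out)[:,1:]).max(),'n',len(out),'end',[round(float(v),4) for v in p]+[round(A,2)])
import json
E
python3 - <<'E'
from crank import *
ph=27.
for phi in np.arange(20,400,7.5):
    C,th=pose(phi);ph2=push(C,th,ph);p=s2w([C])[0];q,g,l,w=clear(p)
    print(round(phi,1),'knob',ph2,'C',C.round(3),round(th),'gz %.3f lat %.3f w %.3f'%(g,l,w))
    if ph2 is None:break
    ph=ph2
E
```

```text
20.0 knob 27.0 C [-0.014 -0.307  0.105] 22 gz 9.000 lat 0.018 w 0.085
27.5 knob 34.0 C [-0.017 -0.311  0.105] 16 gz 9.000 lat 0.022 w 0.089
35.0 knob 40.0 C [-0.018 -0.315  0.106] 11 gz 9.000 lat 0.025 w 0.093
42.5 knob 45.0 C [-0.016 -0.318  0.108] 6 gz 9.000 lat 0.026 w 0.096
50.0 knob 53.5 C [-0.016 -0.316  0.109] 0 gz 9.000 lat 0.025 w 0.094
57.5 knob 63.5 C [-0.023 -0.315  0.113] 0 gz 9.000 lat 0.028 w 0.093
65.0 knob 70.0 C [-0.029 -0.314  0.116] 0 gz 9.000 lat 0.030 w 0.092
72.5 knob 75.0 C [-0.035 -0.312  0.12 ] 0 gz 9.000 lat 0.032 w 0.090
80.0 knob 82.0 C [-0.041 -0.308  0.124] 0 gz 9.000 lat 0.033 w 0.086
87.5 knob 90.0 C [-0.048 -0.303  0.129] 0 gz 9.000 lat 0.033 w 0.081
95.0 knob 98.5 C [-0.054 -0.297  0.133] 0 gz 9.000 lat 0.032 w 0.075
102.5 knob 106.5 C [-0.059 -0.292  0.137] 0 gz 9.000 lat 0.032 w 0.070
110.0 knob 114.0 C [-0.061 -0.286  0.141] 0 gz 9.000 lat 0.029 w 0.065
117.5 knob 120.5 C [-0.061 -0.281  0.146] 0 gz 9.000 lat 0.026 w 0.059
125.0 knob 126.0 C [-0.061 -0.276  0.152] 0 gz 9.000 lat 0.022 w 0.055
132.5 knob 130.0 C [-0.06  -0.273  0.158] 0 gz 9.000 l
[... 1847 characters left out ...]
0.017 -0.296  0.124] 29 gz 0.001 lat 0.001 w 0.074
335.0 knob 337.5 C [ 0.011 -0.298  0.122] 29 gz 0.001 lat -0.001 w 0.076
342.5 knob 343.5 C [ 0.006 -0.299  0.119] 29 gz -0.001 lat 0.003 w 0.077
350.0 knob 352.5 C [ 0.001 -0.3    0.117] 30 gz 9.000 lat 0.006 w 0.078
357.5 knob 359.0 C [-0.004 -0.301  0.115] 30 gz 9.000 lat 0.009 w 0.079
365.0 knob 370.5 C [-0.008 -0.303  0.112] 28 gz 9.000 lat 0.012 w 0.081
372.5 knob 377.0 C [-0.01  -0.305  0.108] 25 gz 9.000 lat 0.015 w 0.083
380.0 knob 385.5 C [-0.014 -0.307  0.105] 22 gz 9.000 lat 0.018 w 0.085
387.5 knob 394.0 C [-0.017 -0.311  0.105] 16 gz 9.000 lat 0.022 w 0.089
395.0 knob 400.0 C [-0.018 -0.315  0.106] 11 gz 9.000 lat 0.025 w 0.093
```

```bash
sed -i 's/\[.012,.0,-.005,-.005,.010,.011,.016,.016,.012\]/[.012,.0,-.005,-.005,.010,.014,.0175,.0175,.012]/; s/    th=I(\(.*\))$/    th=I(\1) if phi>100 else 0./' crank.py; python3 - <<'E'
from crank import *
s=get_state();M=R.from_quat(s['tcp_rot']).as_matrix();st=[*s['eef_pos'],np.degrees(np.arctan2(M[1,1],M[0,1]))];print(st)
ph=27.;ps=[]
for phi in np.arange(25,101,7.5):
    C,th=pose(phi);ph=push(C,th,ph);print(phi,ph,C.round(3),th);ps.append(wpose(C,th))
rows(ps,st)
E
```

```text
[np.float64(0.586635732901347), np.float64(-0.36931786876825434), np.float64(0.10369742855257176), np.float64(-92.04677124543402)]
25.0 28.5 [ 0.    -0.306  0.105] 0.0
32.5 34.5 [-0.005 -0.31   0.106] 0.0
40.0 41.0 [-0.009 -0.314  0.107] 0.0
47.5 49.0 [-0.014 -0.317  0.109] 0.0
55.0 60.0 [-0.021 -0.316  0.112] 0.0
62.5 68.0 [-0.027 -0.314  0.115] 0.0
70.0 73.5 [-0.033 -0.313  0.119] 0.0
77.5 79.0 [-0.039 -0.31   0.123] 0.0
85.0 87.5 [-0.046 -0.304  0.127] 0.0
92.5 95.5 [-0.052 -0.299  0.131] 0.0
100.0 104.0 [-0.057 -0.293  0.136] 0.0
[[1.0, -0.19, -0.56, -0.03, 0.02], [1.0, -0.12, 0.11, -0.02, 0.0], [1.0, -0.11, 0.1, -0.03, 0.0], [1.0, -0.12, 0.06, -0.04, 0.0], [1.0, -0.18, -0.02, -0.08, 0.0], [1.0, -0.16, -0.03, -0.09, 0.0], [1.0, -0.14, -0.04, -0.09, 0.0], [1.0, -0.15, -0.08, -0.1, 0.0], [1.0, -0.17, -0.14, -0.11, 0.0], [1.0, -0.16, -0.13, -0.1, 0.0], [1.0, -0.13, -0.14, -0.11, 0.0]]
max 0.56 n 11 end [0.5227, -0.3321, 0.1357, np.float64(-92.15)]
```

Emit:
step_arm --targets '[[[1.0, -0.31, -0.45, -0.05, 0.02], [1.0, -0.11, 0.1, -0.03, 0], [1.0, -0.12, 0.06, -0.04, 0], [1.0, -0.18, -0.02, -0.08, 0], [1.0, -0.16, -0.03, -0.09, 0], [1.0, -0.14, -0.04, -0.09, 0], [1.0, -0.15, -0.08, -0.1, 0], [1.0, -0.17, -0.14, -0.11, 0], [1.0, -0.16, -0.13, -0.1, 0], [1.0, -0.13, -0.14, -0.11, 0]]]'

```text
time: 10.58
eef_pos: [0.5212, -0.3333, 0.1356]
tcp_rot: [1.0, -0.019, -0.0, 0.001]
contact_force: [-0.6, -5.2, 1.1]
opening: 1.008
```

```bash
cat >> crank.py <<'E'
def look(tag,sc=True):
    s=get_state();M=R.from_quat(s['tcp_rot']).as_matrix();A=np.degrees(np.arctan2(M[1,1],M[0,1]))
    print('t',s['time'],'pos',s['eef_pos'].round(4),'ang',A.round(2),'F',s['contact_force'].round(1),'dq',abs(s['dq']).max().round(3),'stage',w2s(s['eef_pos']).round(4))
    n='scene' if sc else 'wrist'
    c=cam(n,tag);P=cloud(c);hsv=cv2.cvtColor(c['pixels'],cv2.COLOR_RGB2HSV);W=w2s(P.reshape(-1,3)).reshape(P.shape)
    y=(cv2.inRange(hsv,(22,110,110),(34,255,255))>0)&(W[...,2]>.055)&(W[...,2]<.08)&(W[...,0]>.04)&(W[...,0]<.09)
    r=((cv2.inRange(hsv,(0,170,80),(6,255,255))|cv2.inRange(hsv,(172,170,80),(180,255,255)))>0)&(W[...,2]>.064)&(W[...,0]>.07)&(W[...,0]<.13)
    for nm,m in (('ptr',y),('mark',r)):
        if m.sum()>5: v,u=np.where(m);print(nm,m.sum(),'px',u.mean().round(1),v.mean().round(1),'stage',W[m].mean(0).round(4))
    o=(cv2.inRange(hsv,(3,150,70),(20,255,255))>0)&(abs(W[...,0])<.09)&(W[...,1]<-.15)&(W[...,1]>-.32)&(((W-WC)@N)>.005)
    if o.sum()>8:
        q=W[o]-WC;q=q-np.outer(q@N,N);m=q.mean(0);print('knob n',o.sum(),'phi',np.degrees(np.arctan2(-m[0],m@np.array([0,-.766,-.643]))).round(1))
    b=cv2.resize(c['pixels'][...,::-1],None,fx=3,fy=3,interpolation=2)
    q=proj(c,s2w([WC]))[0]*3;x0=int(max(q[0]-250,0));y0=int(max(0,q[1]-250));
    cv2.imwrite(f'pics/{tag}z.png',b[y0:y0+500,x0:x0+750])
    return s,A
E
python3 -c "
from crank import *
look('s9')
cam('side','d9')"
```

```text
t 10.5833 pos [ 0.5212 -0.3333  0.1356] ang -92.22 F [-0.6 -5.2  1.1] dq 0.245 stage [[-0.0587 -0.2947  0.1356]]
ptr 37 px 281.1 292.5 stage [0.0616 0.1286 0.0677]
mark 39 px 256.1 298.6 stage [0.1016 0.0774 0.069 ]
knob n 150 phi 106.8
```

View pics/s9z.png

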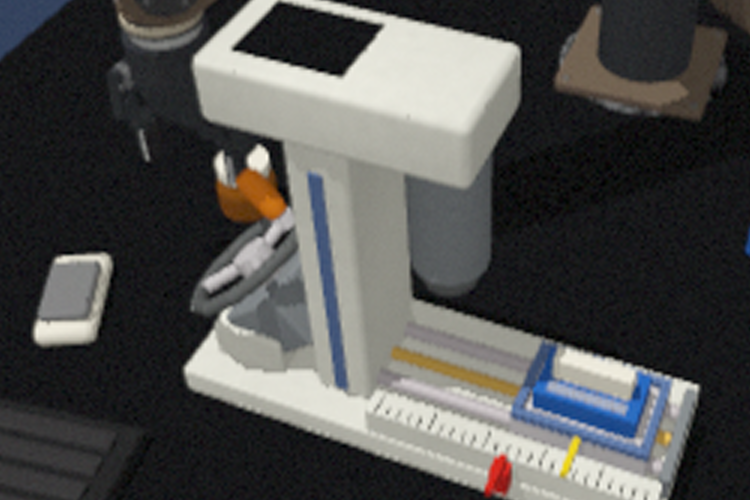

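View pics/d9.png

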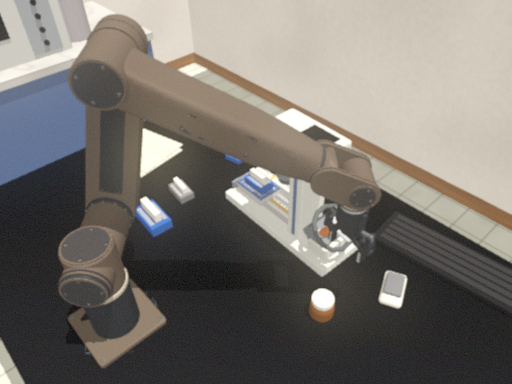

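```bash
cat >> crank.py <<'E'
def seg(lo,hi,step,ph,start=None):
    s=get_state();M=R.from_quat(s['tcp_rot']).as_matrix()
    st=start or [*s['eef_pos'],np.degrees(np.arctan2(M[1,1],M[0,1]))];ps=[];o=[]
    for phi in np.arange(lo,hi+.01,step):
        C,th=pose(phi);ph=push(C,th,ph);q,g,l,w=clear(s2w([C])[0]);o.append(f'{phi:.0f}:{ph} g{g:.3f} l{l:.3f}');ps.append(wpose(C,th))
    print(' | '.join(o));rows(ps,st)
E
python3 -c "
from crank import *
print(get_state()['eef_pos'])
seg(107.5,175,7.5,107)"
```

```text
[ 0.52138428 -0.33253547  0.1360427 ]
108:112.0 g9.000 l0.030 | 115:118.5 g9.000 l0.027 | 122:124.0 g9.000 l0.023 | 130:129.0 g9.000 l0.020 | 138:135.0 g9.000 l0.022 | 145:144.0 g9.000 l0.020 | 152:151.5 g0.014 l0.022 | 160:159.0 g0.013 l0.023 | 168:166.5 g0.011 l0.021 | 175:174.0 g0.011 l0.023
[[1.0, -0.05, -0.15, -0.09, -0.0], [1.0, -0.02, -0.13, -0.1, -0.0], [1.0, 0.01, -0.12, -0.15, -0.0], [1.0, 0.02, -0.11, -0.15, -0.0], [1.0, 0.06, -0.09, -0.14, -0.0], [1.0, 0.12, -0.17, -0.13, -0.0], [1.0, 0.13, -0.15, -0.11, -0.0], [1.0, 0.15, -0.13, -0.11, -0.0], [1.0, 0.15, -0.12, -0.04, -0.0], [1.0, 0.16, -0.02, -0.02, -0.0]]
max 0.17 n 10 end [0.5524, -0.2861, 0.1776, np.float64(-92.17)]
```

Emit:
step_arm --targets '[[[1.0, -0.05, -0.15, -0.09, 0], [1.0, -0.02, -0.13, -0.1, 0], [1.0, 0.01, -0.12, -0.15, 0], [1.0, 0.02, -0.11, -0.15, 0], [1.0, 0.06, -0.09, -0.14, 0], [1.0, 0.12, -0.17, -0.13, 0], [1.0, 0.13, -0.15, -0.11, 0], [1.0, 0.15, -0.13, -0.11, 0], [1.0, 0.15, -0.12, -0.04, 0], [1.0, 0.16, -0.02, -0.02, 0]]]'

```text
time: 11.52
eef_pos: [0.5548, -0.2856, 0.1777]
tcp_rot: [1.0, -0.019, 0.001, 0.0]
contact_force: [-2.9, -0.8, 1.8]
opening: 0.999
```

```bash
python3 -c "
from crank import *
look('s10')
print(get_state()['joint_efforts'].round(1))
seg(182.5,250,7.5,175)"
```

```text
t 11.5167 pos [ 0.5548 -0.2856  0.1777] ang -92.16 F [-2.9 -0.8  1.8] dq 0.173 stage [[-0.027  -0.2458  0.1777]]
ptr 36 px 278.7 292.0 stage [0.0625 0.1226 0.0679]
mark 38 px 256.6 298.0 stage [0.0995 0.0778 0.069 ]
knob n 167 phi 179.6
[  0.2 -36.5 -26.8   0.1  -0.1   0.1]
182:181.5 g0.012 l9.000 | 190:189.0 g0.012 l9.000 | 198:196.5 g0.012 l0.025 | 205:203.5 g0.013 l0.023 | 212:211.0 g0.012 l0.019 | 220:218.5 g0.012 l0.019 | 228:227.0 g0.010 l0.016 | 235:237.0 g0.006 l0.007 | 242:247.0 g0.002 l0.003 | 250:255.5 g0.001 l-0.001
[[1.0, 0.08, 0.01, -0.02, -0.01], [1.0, 0.16, 0.01, 0.01, 0.0], [1.0, 0.16, 0.04, 0.01, 0.0], [1.0, 0.15, 0.04, 0.03, 0.0], [1.0, 0.14, 0.06, 0.04, 0.0], [1.0, 0.08, 0.05, 0.05, 0.54], [1.0, 0.04, 0.01, 0.07, 0.81], [1.0, 0.08, -0.04, 0.07, 0.81], [1.0, 0.08, -0.03, 0.08, 0.81], [1.0, 0.07, -0.0, 0.07, 0.81]]
max 0.81 n 10 end [0.5974, -0.2952, 0.1612, np.float64(-111.03)]
```

View pics/s10z.png

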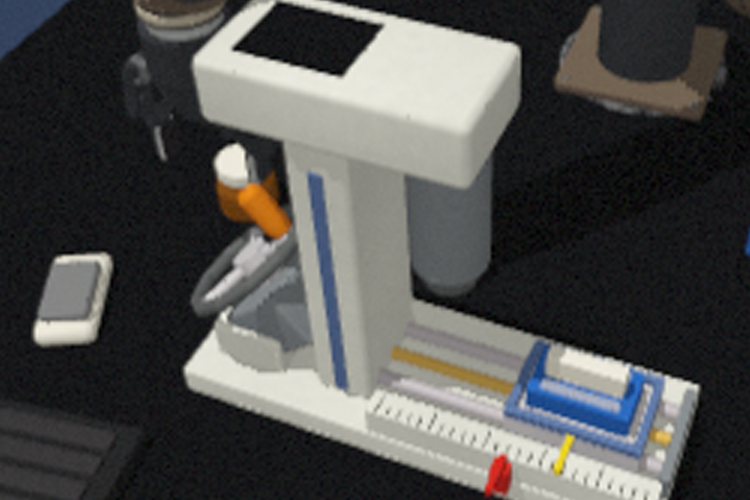

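Emit:
step_arm --targets '[[[1.0, 0.08, 0.01, -0.02, 0], [1.0, 0.16, 0.01, 0.01, 0], [1.0, 0.16, 0.04, 0.01, 0], [1.0, 0.15, 0.04, 0.03, 0], [1.0, 0.14, 0.06, 0.04, 0], [1.0, 0.08, 0.05, 0.05, 0.54], [1.0, 0.04, 0.01, 0.07, 0.81]]]'

```text
time: 12.15
eef_pos: [0.5852, -0.2979, 0.1676]
tcp_rot: [0.997, -0.079, -0.001, 0.001]
contact_force: [-6.0, -3.9, 1.5]
opening: 0.999
```

```bash
python3 -c "
from crank import *
look('s11')
print(get_state()['joint_efforts'].round(1))
seg(235,275,5,224)"
```

```text
t 12.15 pos [ 0.5852 -0.2979  0.1676] ang -99.09 F [-6.  -3.9  1.5] dq 0.878 stage [[ 0.0038 -0.2569  0.1676]]
ptr 35 px 277.6 291.2 stage [0.0613 0.1194 0.0677]
mark 35 px 256.3 298.2 stage [0.1009 0.0775 0.0698]
knob n 181 phi -146.2
[  3.  -40.4 -28.2   0.9  -0.    0.2]
235:237.0 g0.006 l0.007 | 240:244.0 g0.005 l0.003 | 245:249.5 g0.002 l0.002 | 250:255.5 g0.001 l-0.001 | 255:261.0 g-0.000 l-0.002 | 260:266.0 g-0.001 l-0.004 | 265:271.0 g-0.001 l-0.003 | 270:275.0 g-0.002 l-0.003 | 275:279.0 g-0.001 l-0.004
[[1.0, 0.13, -0.11, 0.0, 0.72], [1.0, 0.05, -0.02, 0.06, 0.54], [1.0, 0.05, -0.01, 0.04, 0.54], [1.0, 0.05, -0.0, 0.05, 0.54], [1.0, 0.05, -0.0, 0.05, 0.54], [1.0, 0.09, 0.02, 0.05, 0.54], [1.0, 0.09, 0.03, 0.05, 0.54], [1.0, 0.12, 0.04, 0.07, 0.03], [1.0, 0.12, 0.03, 0.07, 0.04]]
max 0.72 n 9 end [0.612, -0.3078, 0.1498, np.float64(-119.48)]
```

View pics/s11z.png

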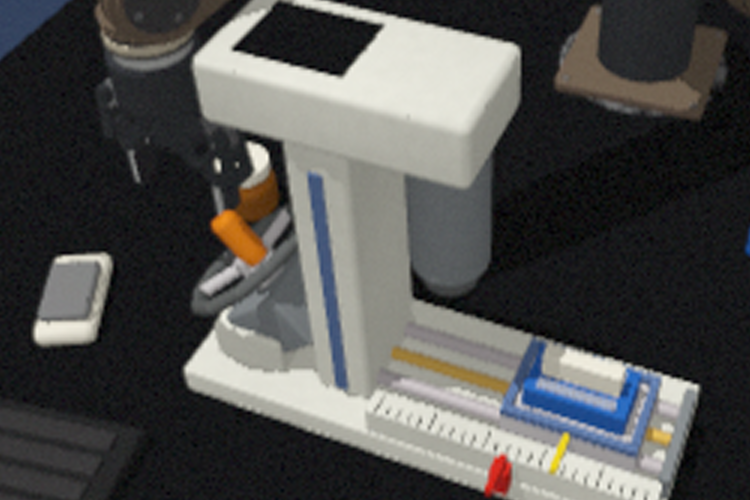

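Emit:
step_arm --targets '[[[1.0, 0.13, -0.11, 0, 0.72], [1.0, 0.05, -0.02, 0.06, 0.54], [1.0, 0.05, -0.01, 0.04, 0.54], [1.0, 0.05, 0, 0.05, 0.54], [1.0, 0.05, 0, 0.05, 0.54], [1.0, 0, 0, 0, 0]]]'

```text
time: 12.7
eef_pos: [0.601, -0.2951, 0.1616]
tcp_rot: [0.979, -0.204, 0.002, 0.0]
contact_force: [-0.2, -0.4, 1.3]
opening: 1.001
```

```bash
python3 -c "
from crank import *
look('s12')
print(get_state()['joint_efforts'].round(1))
seg(260,305,5,255)"
```

```text
t 12.7 pos [ 0.601  -0.2951  0.1616] ang -113.5 F [-0.2 -0.4  1.3] dq 0.066 stage [[ 0.0195 -0.2535  0.1616]]
ptr 36 px 276.2 290.9 stage [0.0614 0.1157 0.0675]
mark 37 px 255.9 298.9 stage [0.1026 0.0773 0.0695]
knob n 181 phi -110.5
[  0.1 -39.9 -27.2   0.   -0.    0.1]
260:266.0 g-0.001 l-0.004 | 265:271.0 g-0.001 l-0.003 | 270:275.0 g-0.002 l-0.003 | 275:279.0 g-0.001 l-0.004 | 280:282.5 g-0.002 l-0.003 | 285:287.5 g-0.001 l-0.003 | 290:292.5 g-0.001 l-0.000 | 295:297.0 g-0.000 l-0.000 | 300:302.0 g0.000 l-0.000 | 305:307.0 g0.001 l-0.000
[[1.0, 0.07, 0.06, 0.1, 0.61], [1.0, 0.09, 0.03, 0.05, 0.54], [1.0, 0.12, 0.03, 0.07, 0.03], [1.0, 0.12, 0.04, 0.07, 0.04], [1.0, 0.1, 0.04, 0.07, 0.03], [1.0, 0.03, 0.09, 0.07, 0.03], [1.0, 0.03, 0.08, 0.07, 0.03], [1.0, 0.01, 0.09, 0.06, 0.03], [1.0, 0.01, 0.08, 0.06, 0.03], [1.0, -0.0, 0.09, 0.06, 0.04]]
max 0.61 n 10 end [0.6088, -0.3278, 0.1341, np.float64(-120.43)]
```

View pics/s12z.png

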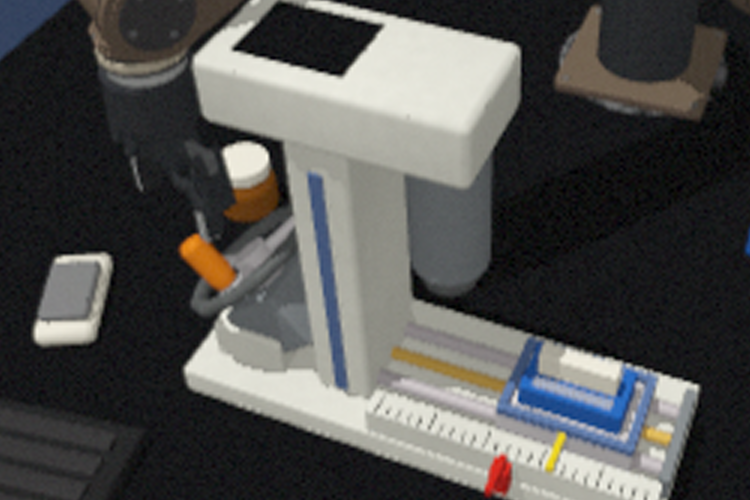

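Emit:
step_arm --targets '[[[1.0, 0.07, 0.06, 0.1, 0.61], [1.0, 0.09, 0.03, 0.05, 0.54], [1.0, 0.12, 0.03, 0.07, 0.03], [1.0, 0.12, 0.04, 0.07, 0.04], [1.0, 0.1, 0.04, 0.07, 0.03]]]'

```text
time: 13.17
eef_pos: [0.6143, -0.3105, 0.1461]
tcp_rot: [0.967, -0.255, 0.001, -0.0]
contact_force: [0.5, 1.5, 3.4]
opening: 0.999
```

```bash
python3 -c "
from crank import *
look('s13')
print(get_state()['joint_efforts'].round(1))
cam('side','d13')
seg(285,330,5,282)
im=cv2.imread('pics/d13.png')[80:280,230:430];cv2.imwrite('pics/d13z.png',cv2.resize(im,None,fx=3,fy=3,interpolation=2))"
```

```text
t 13.1667 pos [ 0.6143 -0.3105  0.1461] ang -119.56 F [0.5 1.5 3.4] dq 0.131 stage [[ 0.0334 -0.2684  0.1461]]
ptr 35 px 275.4 290.7 stage [0.0614 0.1136 0.0672]
mark 38 px 256.1 298.8 stage [0.1023 0.0775 0.0694]
knob n 133 phi -86.8
[  0.1 -43.4 -26.8  -0.3   0.2  -0. ]
285:287.5 g-0.001 l-0.003 | 290:292.5 g-0.001 l-0.000 | 295:297.0 g-0.000 l-0.000 | 300:302.0 g0.000 l-0.000 | 305:307.0 g0.001 l-0.000 | 310:312.0 g0.001 l0.003 | 315:316.5 g0.003 l0.003 | 320:321.5 g0.003 l0.003 | 325:326.5 g0.004 l0.003 | 330:331.5 g0.004 l0.003
[[1.0, 0.05, 0.08, 0.03, 0.04], [1.0, 0.03, 0.09, 0.07, 0.03], [1.0, 0.01, 0.08, 0.07, 0.03], [1.0, 0.01, 0.09, 0.06, 0.03], [1.0, -0.0, 0.09, 0.06, 0.03], [1.0, -0.01, 0.09, 0.05, 0.03], [1.0, -0.02, 0.08, 0.05, 0.04], [1.0, -0.03, 0.09, 0.05, 0.03], [1.0, -0.04, 0.08, 0.04, 0.03], [1.0, -0.05, 0.09, 0.04, 0.03]]
max 0.09 n 10 end [0.5948, -0.3396, 0.1247, np.float64(-121.2)]
```

View pics/s13z.png

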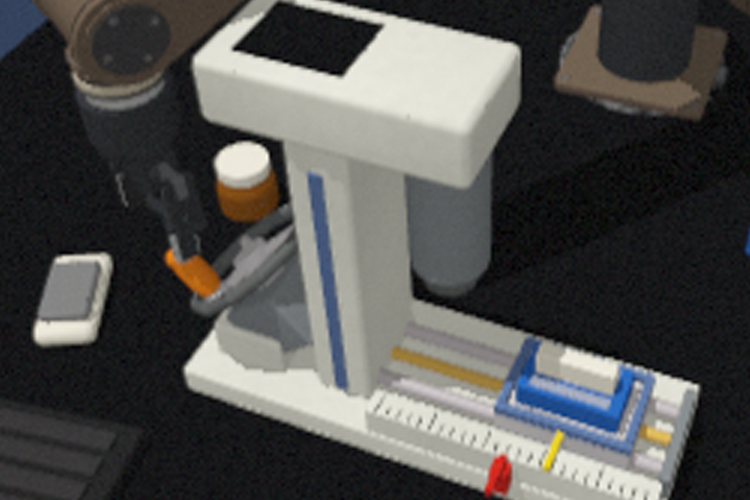

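View pics/d13z.png

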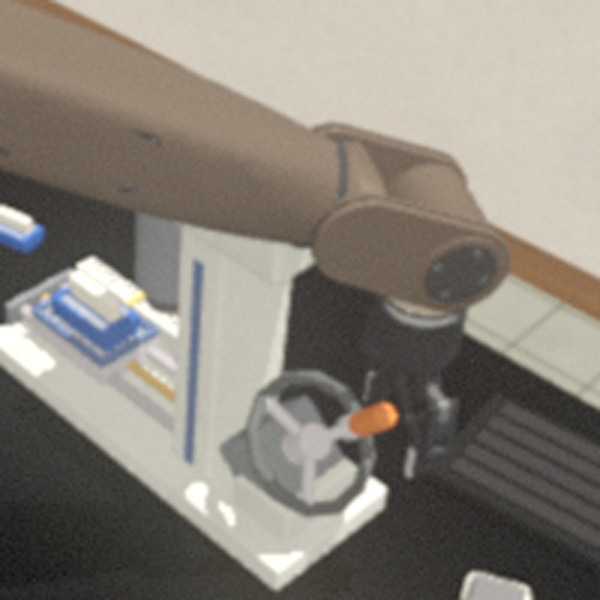

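Emit:
step_arm --targets '[[[1.0, 0.05, 0.08, 0.03, 0.04], [1.0, 0.03, 0.09, 0.07, 0.03], [1.0, 0.01, 0.08, 0.07, 0.03], [1.0, 0.01, 0.09, 0.06, 0.03], [1.0, 0, 0.09, 0.06, 0.03]]]'

```text
time: 13.68
eef_pos: [0.6075, -0.3272, 0.1336]
tcp_rot: [0.965, -0.262, -0.001, -0.0]
contact_force: [1.2, 3.6, -0.4]
opening: 0.999
```

```bash
python3 -c "
from crank import *
look('s14')
print(get_state()['joint_efforts'].round(1))
seg(310,355,5,305)"
```

```text
t 13.6833 pos [ 0.6075 -0.3272  0.1336] ang -120.43 F [ 1.2  3.6 -0.4] dq 0.064 stage [[ 0.0273 -0.2854  0.1336]]
ptr 39 px 274.2 290.9 stage [0.0634 0.1112 0.0675]
mark 38 px 256.1 298.6 stage [0.1017 0.0774 0.0692]
knob n 125 phi -64.0
[ -0.5 -44.8 -28.7  -0.4  -0.1   0. ]
310:312.0 g0.001 l0.003 | 315:316.5 g0.003 l0.003 | 320:321.5 g0.003 l0.003 | 325:326.5 g0.004 l0.003 | 330:331.5 g0.004 l0.003 | 335:336.5 g0.004 l0.003 | 340:342.5 g0.002 l0.002 | 345:346.5 g9.000 l0.004 | 350:352.0 g9.000 l0.006 | 355:357.5 g9.000 l0.008
[[1.0, 0.03, 0.06, 0.03, 0.02], [1.0, -0.02, 0.09, 0.05, 0.03], [1.0, -0.03, 0.09, 0.05, 0.04], [1.0, -0.04, 0.08, 0.04, 0.03], [1.0, -0.05, 0.08, 0.04, 0.03], [1.0, -0.06, 0.08, 0.03, 0.03], [1.0, -0.08, 0.06, 0.06, 0.03], [1.0, -0.08, 0.05, 0.05, 0.03], [1.0, -0.06, 0.05, 0.04, 0.04], [1.0, -0.07, 0.05, 0.03, 0.03]]
max 0.09 n 10 end [0.577, -0.342, 0.1162, np.float64(-122.01)]
```

View pics/s14z.png

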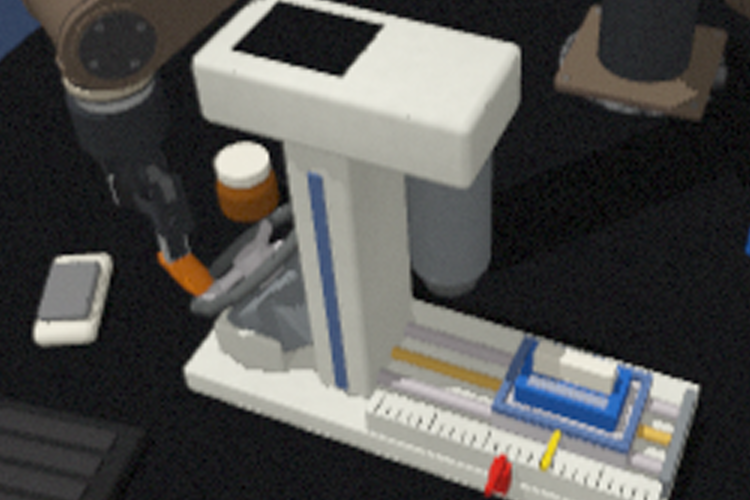

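Emit:
step_arm --targets '[[[1.0, 0.03, 0.06, 0.03, 0.02], [1.0, -0.02, 0.09, 0.05, 0.03], [1.0, -0.03, 0.09, 0.05, 0.04], [1.0, -0.04, 0.08, 0.04, 0.03], [1.0, -0.05, 0.08, 0.04, 0.03], [1.0, -0.06, 0.08, 0.03, 0.03], [1.0, -0.08, 0.06, 0.06, 0.03], [1.0, -0.08, 0.05, 0.05, 0.03], [1.0, -0.06, 0.05, 0.04, 0.04], [1.0, -0.07, 0.05, 0.03, 0.03]]]'

```text
time: 14.57
eef_pos: [0.5789, -0.343, 0.1197]
tcp_rot: [0.961, -0.276, 0.002, 0.001]
contact_force: [2.3, 0.3, 6.4]
opening: 1.0
```

```bash
python3 -c "
from crank import *
look('s15')
print(get_state()['joint_efforts'].round(1))
seg(360,414,6,357)"
```

```text
t 14.5667 pos [ 0.5789 -0.343   0.1197] ang -122.03 F [2.3 0.3 6.4] dq 0.094 stage [[-0.0007 -0.3023  0.1197]]
ptr 36 px 273.2 290.0 stage [0.0618 0.108  0.0675]
mark 36 px 256.1 298.5 stage [0.1015 0.0773 0.0694]
knob n 108 phi -20.4
[ -0.8 -39.  -24.9  -0.5   0.1  -0.1]
360:361.0 g9.000 l0.010 | 366:371.5 g9.000 l0.013 | 372:376.5 g9.000 l0.015 | 378:383.0 g9.000 l0.017 | 384:390.0 g9.000 l0.020 | 390:396.5 g9.000 l0.023 | 396:401.0 g9.000 l0.025 | 402:404.5 g9.000 l0.026 | 408:410.5 g9.000 l0.025 | 414:419.5 g9.000 l0.027
[[1.0, -0.11, 0.04, 0.11, 0.02], [1.0, -0.02, 0.08, 0.09, -0.48], [1.0, -0.02, 0.05, 0.08, -0.48], [1.0, -0.05, 0.06, 0.06, -0.48], [1.0, -0.04, 0.1, 0.02, -0.74], [1.0, -0.01, 0.09, -0.01, -0.88], [1.0, 0.01, 0.06, -0.02, -0.88], [1.0, 0.03, 0.05, -0.03, -0.88], [1.0, 0.02, -0.01, -0.04, -0.88], [1.0, -0.1, -0.03, -0.05, -0.3]]
max 0.88 n 10 end [0.5592, -0.3559, 0.1109, np.float64(-92.14)]
```

View pics/s15z.png

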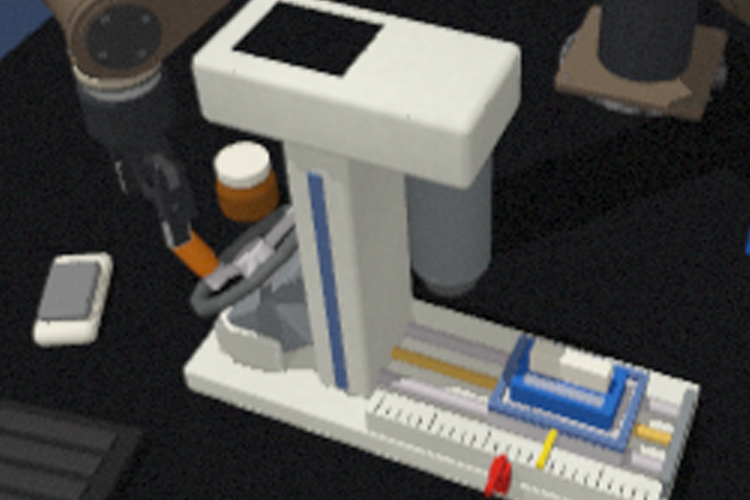

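```bash
python3 - <<'E'
import crank; from crank import *
def pose2(phi,th,dz,a,b):
    k=knob(phi%360)+np.array([0,-.84*max(dz,0),dz])
    t=np.radians(th);j=np.array([np.sin(t),np.cos(t),0]);pr=np.array([j[1],-j[0],0])
    C=k+a*pr+b*j-.0495*j; C[2]=k[2]-.013
    return C,th
for th in (20,30,40,50,60):
  for dz in (.006,.010):
    C,t=pose2(347,th,dz,.004,.0225); q,g,l,w=clear(s2w([C])[0]); print(th,dz,C.round(4),'g %.3f l %.3f'%(g,l),'hit',hit(C,th,347))
s=get_state();C=w2s(s['eef_pos'])[0];print(C, [ (p,hit(C,30,p)) for p in (335,340,345,350,355,360)])
E
```

```text
20 0.006 [ 0.0058 -0.2914  0.1097] g -0.013 l -0.003 hit False
20 0.01 [ 0.0058 -0.2947  0.1137] g -0.009 l -0.000 hit False
30 0.006 [ 0.0012 -0.29    0.1097] g -0.015 l -0.001 hit False
30 0.01 [ 0.0012 -0.2934  0.1137] g -0.009 l 0.001 hit False
40 0.006 [-0.003  -0.2879  0.1097] g -0.017 l -0.001 hit False
40 0.01 [-0.003  -0.2913  0.1137] g -0.011 l 0.002 hit False
50 0.006 [-0.0069 -0.2851  0.1097] g -0.020 l -0.001 hit False
50 0.01 [-0.0069 -0.2884  0.1137] g -0.013 l 0.002 hit False
60 0.006 [-0.0101 -0.2816  0.1097] g -0.023 l -0.001 hit False
60 0.01 [-0.0101 -0.285   0.1137] g -0.015 l 0.001 hit False
[-0.00144012 -0.3022464   0.11934563] [(335, np.True_), (340, np.True_), (345, np.True_), (350, np.True_), (355, np.False_), (360, np.False_)]
```

```bash
sed -i "s/dz=I(.*/dz=I([0,20,50,115,160,240,265,325,342,360],[.006,.0,-.005,-.005,.010,.014,.0165,.0165,.010,.006])/; s/th=I(\[0,20,50,215,265,360\],\[30,22,0,0,27,30\])/th=I([0,20,50,215,265,325,345,360],[36,22,0,0,27,30,40,36])/" crank.py; grep -n "th=\|dz=" crank.py|head -4; python3 - <<'E'
from crank import *
s,A=look('s16')
p=np.array(s['eef_pos'])
ps=[np.r_[p+[0,0,.02],A]]
C=np.array([-.003,-.2913,.1137]);q=wpose(C,40)
ps.append(np.r_[q[:2],.139,(A+q[3])/2]);ps.append(np.r_[q[:2],.139,q[3]]);ps.append(np.r_[q[:2],.126,q[3]]);ps.append(q)
rows(ps,[*p,A])
E
```

```text
5:    th=I([0,20,50,215,265,325,345,360],[36,22,0,0,27,30,40,36]) if phi>100 else 0.
6:    dz=I([0,20,50,115,160,240,265,325,342,360],[.006,.0,-.005,-.005,.010,.014,.0165,.0165,.010,.006])
66:        C,th=pose(phi);ph=push(C,th,ph);q,g,l,w=clear(s2w([C])[0]);o.append(f'{phi:.0f}:{ph} g{g:.3f} l{l:.3f}');ps.append(wpose(C,th))
t 14.6167 pos [ 0.5782 -0.343   0.1193] ang -122.04 F [2.5 1.2 4. ] dq 0.006 stage [[-0.0014 -0.3022  0.1193]]
ptr 36 px 273.1 290.0 stage [0.0621 0.1078 0.0679]
mark 39 px 256.3 298.5 stage [0.1012 0.0777 0.0691]
knob n 109 phi -18.4
[[1.0, 0.0, 0.0, -0.5, -0.0], [1.0, -0.17, -0.22, 0.01, 1.01], [1.0, 0.0, 0.0, -0.0, 1.01], [1.0, 0.0, 0.0, 0.32, 0.0], [1.0, 0.0, 0.0, 0.31, 0.0]]
max 1.01 n 5 end [0.5771, -0.3319, 0.1137, np.float64(-132.14)]
```

Emit:
step_arm --targets '[[[1.0, 0, 0, -0.5, 0], [1.0, -0.17, -0.22, 0, 1.0], [1.0, 0, 0, 0, 1.0], [1.0, 0, 0, 0.28, 0], [1.0, 0, 0, 0.27, 0], [1.0, 0, 0, 0, 0]]]'

```text
time: 15.17
eef_pos: [0.5745, -0.3295, 0.111]
tcp_rot: [0.934, -0.357, -0.004, -0.001]
contact_force: [-0.9, 0.1, -1.2]
opening: 1.0
```

```bash
python3 -c "
from crank import *
look('s17')
print(get_state()['joint_efforts'].round(1))
seg(350,404,6,347)"
```

```text
t 15.1667 pos [ 0.5745 -0.3295  0.111 ] ang -131.88 F [-0.9  0.1 -1.2] dq 0.03 stage [[-0.0057 -0.2889  0.111 ]]
ptr 36 px 273.1 290.0 stage [0.062  0.1078 0.0677]
mark 35 px 256.2 298.4 stage [0.1011 0.0775 0.0693]
knob n 76 phi -18.4
[ -0.  -41.8 -27.   -0.   -0.   -0. ]
350:351.5 g9.000 l0.004 | 356:356.5 g9.000 l0.006 | 362:365.5 g9.000 l0.009 | 368:372.5 g9.000 l0.012 | 374:378.5 g9.000 l0.015 | 380:385.5 g9.000 l0.018 | 386:392.5 g9.000 l0.021 | 392:398.0 g9.000 l0.024 | 398:402.0 g9.000 l0.025 | 404:406.0 g9.000 l0.026
[[1.0, 0.11, 0.08, 0.01, -0.22], [1.0, -0.05, 0.06, 0.05, -0.32], [1.0, -0.03, 0.08, 0.03, -0.49], [1.0, 0.03, 0.11, 0.04, -0.84], [1.0, 0.03, 0.08, 0.03, -0.84], [1.0, -0.03, 0.08, 0.02, -0.84], [1.0, -0.01, 0.11, -0.01, -0.88], [1.0, -0.0, 0.08, -0.01, -0.88], [1.0, 0.02, 0.06, -0.03, -0.88], [1.0, 0.03, 0.04, -0.03, -0.88]]
max 0.88 n 10 end [0.5629, -0.3583, 0.108, np.float64(-96.55)]
```

View pics/s17z.png

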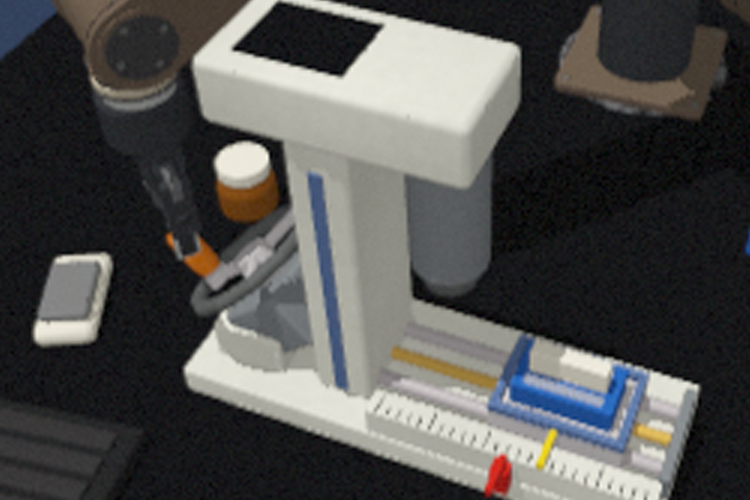

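Emit:
step_arm --targets '[[[1.0, 0.11, 0.08, 0.01, -0.22], [1.0, -0.05, 0.06, 0.05, -0.32], [1.0, -0.03, 0.08, 0.03, -0.49], [1.0, 0.03, 0.11, 0.04, -0.84], [1.0, 0.03, 0.08, 0.03, -0.84], [1.0, -0.03, 0.08, 0.02, -0.84], [1.0, -0.01, 0.11, -0.01, -0.88], [1.0, 0, 0.08, -0.01, -0.88], [1.0, 0.02, 0.06, -0.03, -0.88], [1.0, 0.03, 0.04, -0.03, -0.88]]]'

```text
time: 16.05
eef_pos: [0.5659, -0.3599, 0.1118]
tcp_rot: [0.998, -0.056, 0.002, 0.001]
contact_force: [2.6, -0.7, -1.2]
opening: 0.998
```

```bash
python3 -c "
from crank import *
look('s18')
print(get_state()['joint_efforts'].round(1))
seg(410,473,7,406)"
```

```text
t 16.05 pos [ 0.5659 -0.3599  0.1118] ang -96.37 F [ 2.6 -0.7 -1.2] dq 0.925 stage [[-0.0131 -0.3197  0.1118]]
ptr 35 px 271.6 289.6 stage [0.0624 0.1039 0.0679]
mark 35 px 256.4 298.1 stage [0.1001 0.0776 0.0693]
knob n 153 phi 37.9
[  0.4 -41.4 -25.3  -0.    0.3  -0.2]
410:413.5 g9.000 l0.025 | 417:423.0 g9.000 l0.028 | 424:429.5 g9.000 l0.030 | 431:434.5 g9.000 l0.032 | 438:439.5 g9.000 l0.033 | 445:447.5 g9.000 l0.033 | 452:455.0 g9.000 l0.033 | 459:463.0 g9.000 l0.032 | 466:470.5 g9.000 l0.031 | 473:477.0 g9.000 l0.028
[[1.0, -0.09, -0.09, 0.08, -0.81], [1.0, -0.16, -0.02, -0.08, -0.0], [1.0, -0.14, -0.03, -0.09, -0.0], [1.0, -0.13, -0.04, -0.09, -0.0], [1.0, -0.14, -0.08, -0.09, -0.0], [1.0, -0.17, -0.13, -0.1, -0.0], [1.0, -0.14, -0.13, -0.1, -0.0], [1.0, -0.13, -0.12, -0.1, -0.0], [1.0, -0.09, -0.13, -0.09, -0.0], [1.0, -0.02, -0.12, -0.09, -0.0]]
max 0.81 n 10 end [0.5192, -0.3228, 0.1424, np.float64(-92.17)]
```

View pics/s18z.png

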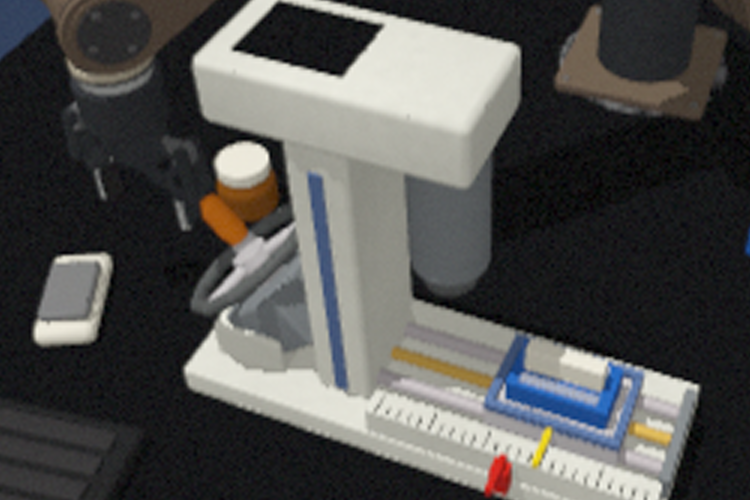

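Emit:
step_arm --targets '[[[1.0, -0.09, -0.09, 0.05, -0.81], [1.0, -0.16, -0.02, -0.07, 0], [1.0, -0.14, -0.03, -0.09, 0], [1.0, -0.13, -0.04, -0.09, 0], [1.0, -0.14, -0.08, -0.09, 0], [1.0, -0.17, -0.13, -0.1, 0], [1.0, -0.14, -0.13, -0.1, 0], [1.0, -0.13, -0.12, -0.1, 0], [1.0, -0.09, -0.13, -0.09, 0], [1.0, -0.02, -0.12, -0.09, 0]]]'

```text
time: 16.93
eef_pos: [0.5163, -0.3209, 0.1433]
tcp_rot: [1.0, -0.022, -0.002, 0.0]
contact_force: [-4.6, -4.7, 2.0]
opening: 0.999
```

```bash
python3 -c "
from crank import *
look('s19')
seg(480,543,7,477)"
```

```text
t 16.9333 pos [ 0.5163 -0.3209  0.1433] ang -92.49 F [-4.6 -4.7  2. ] dq 0.119 stage [[-0.0641 -0.2825  0.1433]]
ptr 35 px 269.4 289.0 stage [0.0624 0.0981 0.0675]
mark 35 px 256.1 298.5 stage [0.1016 0.0774 0.0694]
knob n 157 phi 115.8
480:483.0 g9.000 l0.025 | 487:488.0 g9.000 l0.021 | 494:491.0 g9.000 l0.018 | 501:499.5 g9.000 l0.021 | 508:507.5 g9.000 l0.020 | 515:514.0 g0.013 l0.019 | 522:521.0 g0.013 l0.023 | 529:528.0 g0.012 l0.023 | 536:535.0 g0.011 l0.029 | 543:542.0 g0.012 l9.000
[[1.0, 0.07, -0.05, -0.09, -0.06], [1.0, 0.01, -0.11, -0.14, 0.0], [1.0, 0.03, -0.07, -0.13, 0.0], [1.0, 0.1, -0.15, -0.13, 0.0], [1.0, 0.12, -0.14, -0.11, 0.0], [1.0, 0.12, -0.14, -0.11, 0.0], [1.0, 0.14, -0.13, -0.08, 0.0], [1.0, 0.15, -0.08, -0.03, 0.0], [1.0, 0.15, -0.02, -0.02, 0.0], [1.0, 0.15, 0.0, -0.01, 0.0]]
max 0.15 n 10 end [0.5594, -0.2861, 0.1781, np.float64(-92.14)]
```

Emit:
step_arm --targets '[[[1.0, 0.05, -0.05, -0.09, -0.06], [1.0, 0.01, -0.11, -0.14, 0], [1.0, 0.03, -0.07, -0.13, 0], [1.0, 0.1, -0.15, -0.13, 0], [1.0, 0.12, -0.14, -0.11, 0], [1.0, 0.12, -0.14, -0.11, 0], [1.0, 0.14, -0.13, -0.08, 0], [1.0, 0.15, -0.08, -0.03, 0], [1.0, 0.15, -0.02, -0.02, 0], [1.0, 0.15, 0, -0.01, 0]]]'

```text
time: 17.82
eef_pos: [0.5617, -0.2869, 0.1775]
tcp_rot: [1.0, -0.02, 0.001, 0.0]
contact_force: [-3.1, -0.9, 0.7]
opening: 1.001
```

```bash
python3 -c "
from crank import *
look('s20')
seg(550,608,6.5,542)"
```

```text
t 17.8167 pos [ 0.5617 -0.2869  0.1775] ang -92.24 F [-3.1 -0.9  0.7] dq 0.167 stage [[-0.02   -0.2468  0.1775]]
ptr 36 px 267.1 288.1 stage [0.0623 0.092  0.0677]
mark 35 px 256.2 298.4 stage [0.1012 0.0774 0.0694]
knob n 175 phi -173.8
550:549.0 g0.012 l9.000 | 556:555.5 g0.012 l0.025 | 563:562.0 g0.013 l0.023 | 570:568.0 g0.012 l0.022 | 576:574.5 g0.012 l0.019 | 582:581.0 g0.011 l0.016 | 589:589.0 g0.009 l0.012 | 596:597.5 g0.006 l0.007 | 602:606.0 g0.002 l0.003
[[1.0, 0.07, -0.0, -0.02, -0.02], [1.0, 0.14, 0.02, 0.01, -0.0], [1.0, 0.13, 0.04, 0.02, -0.0], [1.0, 0.13, 0.05, 0.04, -0.0], [1.0, 0.1, 0.06, 0.04, 0.11], [1.0, 0.04, 0.02, 0.05, 0.7], [1.0, 0.05, -0.01, 0.05, 0.7], [1.0, 0.07, -0.03, 0.07, 0.7], [1.0, 0.06, -0.02, 0.07, 0.7]]
max 0.7 n 9 end [0.5943, -0.2945, 0.1641, np.float64(-106.71)]
```

Emit:
step_arm --targets '[[[1.0, 0.07, 0, -0.02, -0.02], [1.0, 0.14, 0.02, 0.01, 0], [1.0, 0.13, 0.04, 0.02, 0], [1.0, 0.13, 0.05, 0.04, 0], [1.0, 0.1, 0.06, 0.04, 0.11], [1.0, 0.04, 0.02, 0.05, 0.7], [1.0, 0.05, -0.01, 0.05, 0.7], [1.0, 0.07, -0.03, 0.07, 0.7], [1.0, 0.06, -0.02, 0.07, 0.7], [1.0, 0, 0, 0, 0]]]'

```text
time: 18.7
eef_pos: [0.5935, -0.2958, 0.1641]
tcp_rot: [0.989, -0.147, 0.002, 0.0]
contact_force: [0.0, -0.1, 0.7]
opening: 0.998
```

```bash
python3 -c "
from crank import *
look('s21')
print(get_state()['joint_efforts'].round(1))
seg(608,648,5,603)"
```

```text
t 18.7 pos [ 0.5935 -0.2958  0.1641] ang -106.91 F [ 0.  -0.1  0.7] dq 0.088 stage [[ 0.0121 -0.2545  0.1641]]
ptr 33 px 265.3 287.5 stage [0.0624 0.087  0.0677]
mark 38 px 256.2 298.4 stage [0.1009 0.0774 0.069 ]
knob n 180 phi -122.5
[ -0.2 -40.4 -28.   -0.   -0.    0.1]
608:613.0 g0.001 l-0.001 | 613:619.0 g-0.001 l-0.004 | 618:625.0 g-0.001 l-0.005 | 623:629.5 g-0.002 l-0.004 | 628:634.0 g-0.003 l-0.006 | 633:637.5 g-0.003 l-0.005 | 638:640.5 g-0.002 l-0.004 | 643:645.0 g-0.002 l-0.005 | 648:650.0 g-0.002 l-0.005
[[1.0, 0.07, -0.04, 0.05, 0.64], [1.0, 0.05, -0.01, 0.05, 0.54], [1.0, 0.08, 0.01, 0.06, 0.54], [1.0, 0.09, 0.03, 0.05, 0.54], [1.0, 0.11, 0.03, 0.07, 0.25], [1.0, 0.11, 0.04, 0.07, 0.05], [1.0, 0.11, 0.04, 0.07, 0.05], [1.0, 0.06, 0.06, 0.07, 0.05], [1.0, 0.02, 0.09, 0.07, 0.05]]
max 0.64 n 9 end [0.6133, -0.316, 0.1414, np.float64(-120.32)]
```

View pics/s21z.png

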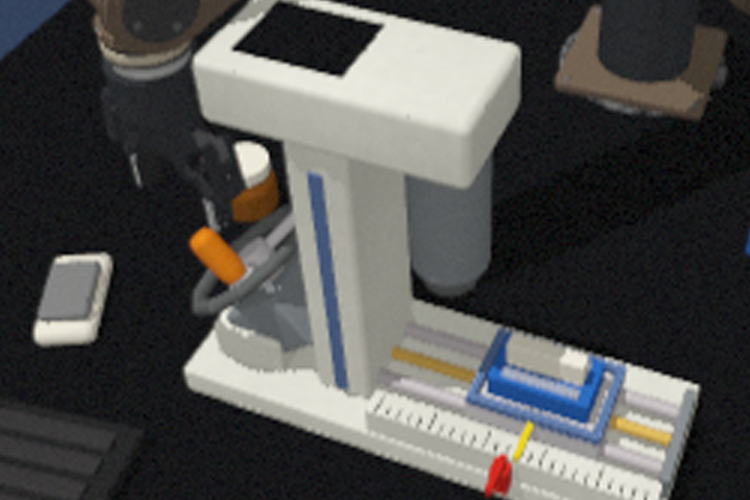

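Emit:
step_arm --targets '[[[1.0, 0.07, -0.04, 0.03, 0.64], [1.0, 0.05, -0.01, 0.05, 0.54], [1.0, 0.08, 0.01, 0.05, 0.54], [1.0, 0.09, 0.03, 0.05, 0.54], [1.0, 0.11, 0.03, 0.07, 0.25], [1.0, 0, 0, 0, 0]]]'

```text
time: 19.25
eef_pos: [0.6074, -0.3015, 0.1532]
tcp_rot: [0.968, -0.253, 0.001, -0.0]
contact_force: [0.5, 0.9, 2.8]
opening: 1.001
```

```bash
python3 -c "
from crank import *
look('s22')
print(get_state()['joint_efforts'].round(1))
seg(633,678,5,630)"
```

```text
t 19.25 pos [ 0.6074 -0.3015  0.1532] ang -119.26 F [0.5 0.9 2.8] dq 0.025 stage [[ 0.0262 -0.2597  0.1532]]
ptr 34 px 264.4 287.1 stage [0.0619 0.0845 0.0675]
mark 35 px 256.1 298.5 stage [0.1015 0.0773 0.0694]
knob n 165 phi -95.6
[ -0.5 -40.3 -26.8  -0.2  -0.    0. ]
633:637.5 g-0.003 l-0.005 | 638:640.5 g-0.002 l-0.004 | 643:645.0 g-0.002 l-0.005 | 648:650.0 g-0.002 l-0.005 | 653:655.0 g-0.001 l-0.002 | 658:660.0 g-0.000 l-0.002 | 663:665.0 g0.000 l-0.002 | 668:670.0 g0.001 l-0.002 | 673:675.0 g0.001 l-0.001 | 678:680.0 g0.001 l-0.001
[[1.0, 0.12, 0.05, 0.09, 0.07], [1.0, 0.11, 0.04, 0.07, 0.05], [1.0, 0.06, 0.06, 0.07, 0.05], [1.0, 0.03, 0.09, 0.07, 0.05], [1.0, 0.02, 0.08, 0.06, 0.05], [1.0, 0.01, 0.09, 0.07, 0.05], [1.0, -0.0, 0.09, 0.06, 0.05], [1.0, -0.01, 0.09, 0.05, 0.05], [1.0, -0.01, 0.08, 0.06, 0.05], [1.0, -0.03, 0.09, 0.05, 0.05]]
max 0.12 n 10 end [0.6021, -0.3335, 0.1274, np.float64(-121.82)]
```

Emit:
step_arm --targets '[[[1.0, 0.12, 0.05, 0.07, 0.07], [1.0, 0.11, 0.04, 0.07, 0.05], [1.0, 0.06, 0.06, 0.07, 0.05], [1.0, 0.03, 0.09, 0.07, 0.05], [1.0, 0.02, 0.08, 0.06, 0.05], [1.0, 0.01, 0.09, 0.07, 0.05], [1.0, 0, 0.09, 0.06, 0.05], [1.0, 0, 0, 0, 0]]]'

```text
time: 19.97
eef_pos: [0.6072, -0.3261, 0.1332]
tcp_rot: [0.963, -0.269, -0.001, -0.0]
contact_force: [1.2, 2.3, -0.3]
opening: 1.002
```

```bash
python3 -c "
from crank import *
look('s23')
print(get_state()['joint_efforts'].round(1))
seg(668,713,5,664)"
```

```text
t 19.9667 pos [ 0.6072 -0.3261  0.1332] ang -121.17 F [ 1.2  2.3 -0.3] dq 0.008 stage [[ 0.0269 -0.2843  0.1332]]
ptr 36 px 263.3 286.9 stage [0.0621 0.0816 0.0673]
mark 39 px 256.0 298.8 stage [0.1022 0.0772 0.069 ]
knob n 120 phi -63.9
[ -0.5 -43.1 -27.5  -0.1  -0.    0. ]
668:670.0 g0.001 l-0.002 | 673:675.0 g0.001 l-0.001 | 678:680.0 g0.001 l-0.001 | 683:685.0 g0.001 l0.002 | 688:689.5 g-0.000 l-0.002 | 693:695.0 g-0.002 l-0.003 | 698:700.0 g-0.006 l-0.001 | 703:704.0 g-0.008 l0.001 | 708:709.5 g9.000 l0.003 | 713:714.0 g9.000 l0.005
[[1.0, 0.02, 0.05, 0.05, 0.03], [1.0, -0.01, 0.09, 0.05, 0.05], [1.0, -0.02, 0.09, 0.05, 0.05], [1.0, -0.04, 0.08, 0.05, 0.05], [1.0, -0.08, 0.07, 0.06, 0.32], [1.0, -0.1, 0.05, 0.09, 0.5], [1.0, -0.11, 0.06, 0.07, 0.5], [1.0, -0.11, 0.05, 0.07, 0.5], [1.0, -0.06, 0.07, 0.05, 0.04], [1.0, -0.04, 0.06, 0.03, -0.27]]
max 0.5 n 10 end [0.5744, -0.3353, 0.1108, np.float64(-129.99)]
```

View pics/s23z.png

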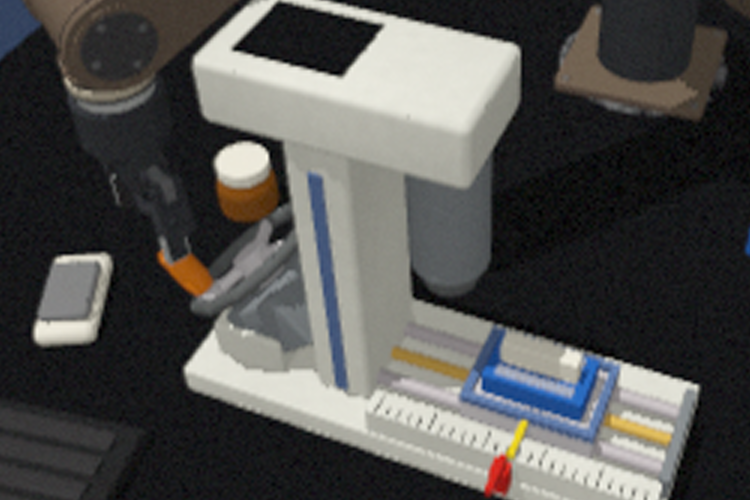

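Emit:
step_arm --targets '[[[1.0, 0.02, 0.05, 0.05, 0.03], [1.0, -0.01, 0.09, 0.05, 0.05], [1.0, -0.02, 0.09, 0.05, 0.05], [1.0, -0.04, 0.08, 0.05, 0.05], [1.0, -0.08, 0.07, 0.06, 0.32], [1.0, 0, 0, 0, 0]]]'

```text
time: 20.52
eef_pos: [0.5952, -0.3368, 0.1242]
tcp_rot: [0.957, -0.29, 0.0, 0.001]
contact_force: [1.4, 0.1, 0.7]
opening: 0.998
```

```bash
python3 -c "
from crank import *
look('s24')
print(get_state()['joint_efforts'].round(1))
for n in ('scene0','s24','s23'):
    c=dict(np.load(f'/tmp/{n}.npz'));P=cloud(c);hsv=cv2.cvtColor(c['pixels'],cv2.COLOR_RGB2HSV);W=w2s(P.reshape(-1,3)).reshape(P.shape)
    y=(cv2.inRange(hsv,(22,110,110),(34,255,255))>0)&(W[...,2]>.055)&(W[...,2]<.08)&(W[...,0]>.04)&(W[...,0]<.09)
    print(n,[cv2.minAreaRect(W[m][:,:2].astype(np.float32)*1000) for m in (y,)])
seg(693,718,5,688)
im=cv2.imread('pics/s24.png')[250:330,200:310];cv2.imwrite('pics/s24p.png',cv2.resize(im,None,fx=7,fy=7,interpolation=2))"
```

```text
t 20.5167 pos [ 0.5952 -0.3368  0.1242] ang -123.74 F [1.4 0.1 0.7] dq 0.033 stage [[ 0.0153 -0.2954  0.1242]]
ptr 32 px 262.7 286.4 stage [0.0617 0.0799 0.0679]
mark 38 px 255.9 298.8 stage [0.1023 0.0772 0.0694]
knob n 111 phi -42.5
[ -0.6 -42.4 -26.8  -0.2  -0.    0. ]
scene0 [((60.61111831665039, 134.99766540527344), (38.0753059387207, 6.057572841644287), 2.3926591873168945)]
s24 [((60.827545166015625, 79.75146484375), (38.21392059326172, 5.475919246673584), 1.3012803792953491)]
s23 [((61.72022247314453, 81.15902709960938), (37.501495361328125, 6.120657920837402), 2.010364294052124)]
693:695.0 g-0.002 l-0.003 | 698:700.0 g-0.006 l-0.001 | 703:704.0 g-0.008 l0.001 | 708:709.5 g9.000 l0.003 | 713:714.0 g9.000 l0.005 | 718:719.0 g9.000 l0.007
[[1.0, -0.11, 0.05, 0.11, 0.5], [1.0, -0.11, 0.05, 0.08, 0.5], [1.0, -0.11, 0.06, 0.07, 0.5], [1.0, -0.06, 0.07, 0.04, 0.04], [1.0, -0.04, 0.06, 0.04, -0.27], [1.0, -0.05, 0.05, 0.04, -0.27]]
max 0.5 n 6 end [0.5717, -0.3356, 0.1091, np.float64(-128.67)]
```

View pics/s24p.png

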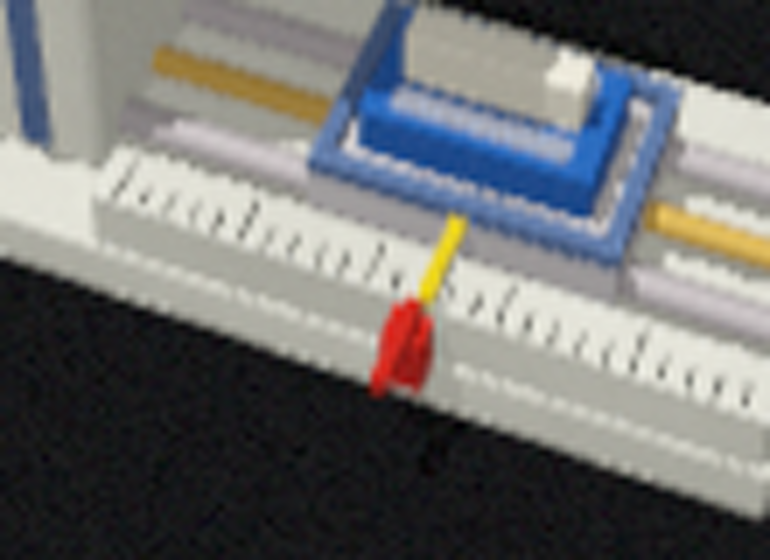

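```bash
python3 -c "
from crank import *
for n in ('scene0','s1','s7','s23','s24'):
    c=dict(np.load(f'/tmp/{n}.npz'));P=cloud(c);hsv=cv2.cvtColor(c['pixels'],cv2.COLOR_RGB2HSV);W=w2s(P.reshape(-1,3)).reshape(P.shape)
    y=(cv2.inRange(hsv,(22,110,110),(34,255,255))>0)&(W[...,2]>.055)&(W[...,2]<.08)&(W[...,0]>.04)&(W[...,0]<.09)
    r=((cv2.inRange(hsv,(0,170,80),(6,255,255))|cv2.inRange(hsv,(172,170,80),(180,255,255)))>0)&(W[...,2]>.064)&(W[...,0]>.07)&(W[...,0]<.13)
    print(n,W[y].mean(0).round(4),W[r].mean(0).round(4),'diff',((W[y].mean(0)-W[r].mean(0))[1]*1000).round(2))
c=dict(np.load('/tmp/w6.npz'));P=cloud(c);hsv=cv2.cvtColor(c['pixels'],cv2.COLOR_RGB2HSV);W=w2s(P.reshape(-1,3)).reshape(P.shape)
y=(cv2.inRange(hsv,(22,110,110),(34,255,255))>0)&(W[...,2]>.055)&(W[...,2]<.08)&(W[...,0]>.04)&(W[...,0]<.09)
r=((cv2.inRange(hsv,(0,170,80),(6,255,255))|cv2.inRange(hsv,(172,170,80),(180,255,255)))>0)&(W[...,2]>.064)&(W[...,0]>.07)&(W[...,0]<.13)
print('w6',W[y].mean(0).round(4),W[r].mean(0).round(4),'diff',((W[y].mean(0)-W[r].mean(0))[1]*1000).round(2), cv2.minAreaRect(W[y][:,:2].astype(np.float32)*1000),cv2.minAreaRect(W[r][:,:2].astype(np.float32)*1000))
"
```

```text
scene0 [0.0609 0.1348 0.0681] [0.1018 0.0775 0.0698] diff 57.31
s1 [0.061  0.1348 0.0682] [0.1018 0.0775 0.0694] diff 57.32
s7 [0.0607 0.1348 0.0678] [0.1015 0.0775 0.0691] diff 57.31
s23 [0.0621 0.0816 0.0673] [0.1022 0.0772 0.069 ] diff 4.38
s24 [0.0617 0.0799 0.0679] [0.1023 0.0772 0.0694] diff 2.66
w6 [0.0622 0.1363 0.0658] [0.1005 0.0786 0.0676] diff 57.72 ((62.924896240234375, 135.96746826171875), (5.725968837738037, 34.75624465942383), 89.35890197753906) ((100.38771057128906, 78.26701354980469), (35.58414840698242, 6.470504283905029), 0.2633173167705536)
```

Emit:
step_arm --targets '[[[1.0, -0.11, 0.05, 0.09, 0.5], [1.0, -0.11, 0.05, 0.08, 0.5], [1.0, -0.11, 0.06, 0.08, 0.5], [1.0, -0.06, 0.07, 0.05, 0.04], [1.0, 0, 0, 0, 0]]]'

```text
time: 20.98
eef_pos: [0.5779, -0.3347, 0.1131]
tcp_rot: [0.936, -0.353, 0.001, 0.001]
contact_force: [1.6, 0.6, 3.1]
opening: 0.999
```

```bash
python3 -c "
from crank import *
look('s25')
print(get_state()['joint_efforts'].round(1))
seg(710,728,3,705)"
```

```text
t 20.9833 pos [ 0.5779 -0.3347  0.1131] ang -131.3 F [1.6 0.6 3.1] dq 0.01 stage [[-0.0021 -0.294   0.1131]]
ptr 34 px 262.3 285.7 stage [0.0606 0.0784 0.0684]
mark 35 px 256.1 298.5 stage [0.1016 0.0773 0.0694]
knob n 85 phi -22.7
[ -0.7 -39.6 -24.7  -0.4   0.2  -0. ]
710:711.5 g9.000 l0.004 | 713:714.0 g9.000 l0.005 | 716:716.5 g9.000 l0.006 | 719:721.0 g9.000 l0.007 | 722:725.5 g9.000 l0.009 | 725:729.5 g9.000 l0.011 | 728:732.5 g9.000 l0.012
[[1.0, -0.03, 0.04, 0.04, -0.09], [1.0, -0.02, 0.03, 0.02, -0.16], [1.0, -0.03, 0.03, 0.02, -0.16], [1.0, -0.03, 0.03, 0.02, -0.16], [1.0, 0.0, 0.05, 0.02, -0.34], [1.0, 0.01, 0.06, 0.02, -0.42], [1.0, 0.02, 0.05, 0.02, -0.42]]
max 0.42 n 7 end [0.5684, -0.3415, 0.1066, np.float64(-122.54)]
```

View pics/s25z.png

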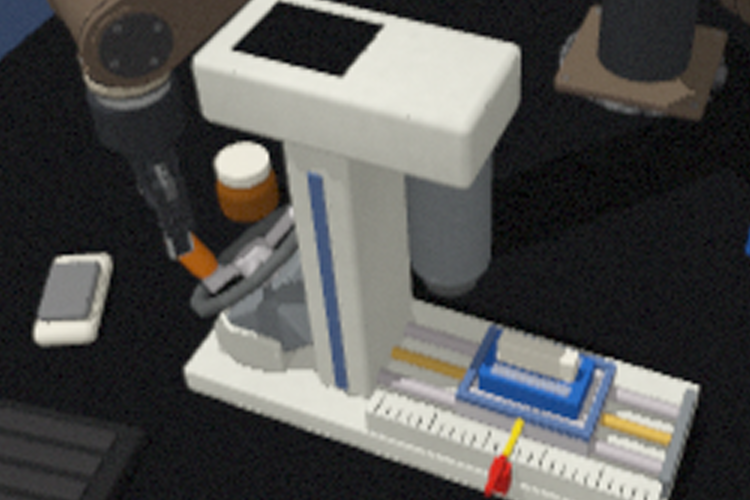

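Emit:
step_arm --targets '[[[1.0, -0.03, 0.04, 0.04, -0.09], [1.0, -0.02, 0.03, 0.02, -0.16], [1.0, -0.03, 0.03, 0.02, -0.16], [1.0, 0, 0, 0, 0]]]'

```text
time: 21.37
eef_pos: [0.5728, -0.3348, 0.109]
tcp_rot: [0.942, -0.336, 0.0, -0.0]
contact_force: [1.6, 0.3, 5.0]
opening: 1.0
```

```bash
python3 -c "
from crank import *
look('s26')
seg(719,731,3,713)
im=cv2.imread('pics/s26.png')[250:330,200:310];cv2.imwrite('pics/s26p.png',cv2.resize(im,None,fx=7,fy=7,interpolation=2))"
```

```text
t 21.3667 pos [ 0.5728 -0.3348  0.109 ] ang -129.22 F [1.6 0.3 5. ] dq 0.025 stage [[-0.0072 -0.2943  0.109 ]]
ptr 34 px 262.0 286.0 stage [0.0613 0.0777 0.0679]
mark 39 px 256.2 298.5 stage [0.1016 0.0777 0.0696]
knob n 79 phi -13.3
719:721.0 g9.000 l0.007 | 722:725.5 g9.000 l0.009 | 725:729.5 g9.000 l0.011 | 728:732.5 g9.000 l0.012 | 731:736.0 g9.000 l0.014
[[1.0, -0.01, 0.05, -0.0, -0.17], [1.0, -0.0, 0.05, 0.02, -0.33], [1.0, 0.01, 0.05, 0.02, -0.42], [1.0, 0.01, 0.05, 0.02, -0.42], [1.0, 0.02, 0.04, 0.01, -0.42]]
max 0.42 n 5 end [0.5681, -0.3431, 0.1062, np.float64(-120.45)]
```

View pics/s26p.png

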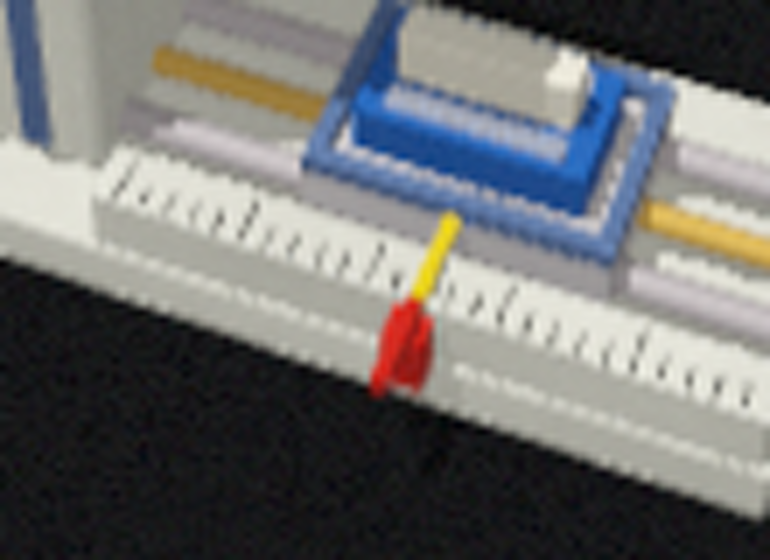

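Both readings put the pointer within about 0.5 mm of the marker. I let go and check from the wrist camera at the tray.

```bash
python3 - <<'E'
from h import *
s=get_state();p=s['eef_pos']
plan([p[0],p[1],.2],-129.2,4,1)
plan([.44,-.30,.2],-92,7,.5,start=[p[0],p[1],.2,-129.2])
plan([.44,.05,.2],-47,10,.5,start=[.44,-.30,.2,-92])
plan([.60,.12,.2],-2.15,9,.5,start=[.44,.05,.2,-47])
E
```

```text
from [ 0.5728 -0.3347  0.109 ] -129.25
[[1, 0.0, 0.0, -0.57, -0.0], [1, 0.0, 0.0, -0.57, -0.0], [1, 0.0, 0.0, -0.57, -0.0], [1, 0.0, 0.0, -0.57, -0.0]]
from [ 0.5728 -0.3347  0.2   ] -129.2
[[0.5, -0.45, 0.2, 0.0, -1.06], [0.5, -0.46, 0.16, 0.0, -1.06], [0.5, -0.48, 0.12, 0.0, -1.06], [0.5, -0.48, 0.07, 0.0, -1.06], [0.5, -0.49, 0.03, 0.0, -1.06], [0.5, -0.49, -0.02, 0.0, -1.06], [0.5, -0.49, -0.06, 0.0, -1.06]]
TOO BIG
from [ 0.44 -0.3   0.2 ] -92.0
[[0.5, -0.03, -0.87, 0.0, -0.9], [0.5, 0.04, -0.87, 0.0, -0.9], [0.5, 0.11, -0.87, 0.0, -0.9], [0.5, 0.17, -0.86, 0.0, -0.9], [0.5, 0.24, -0.84, 0.0, -0.9], [0.5, 0.31, -0.82, 0.0, -0.9], [0.5, 0.37, -0.79, 0.0, -0.9], [0.5, 0.43, -0.76, 0.0, -0.9], [0.5, 0.49, -0.73, 0.0, -0.9], [0.5, 0.54, -0.68, 0.0, -0.9]]
from [0.44 0.05 0.2 ] -47.0
[[0.5, 0.46, 0.16, 0.0, -1.0], [0.5, 0.44, 0.2, 0.0, -1.0], [0.5, 0.42, 0.24, 0.0, -1.0], [0.5, 0.4, 0.27, 0.0, -1.0], [0.5, 0.38, 0.31, 0.0, -1.0], [0.5, 0.35, 0.34, 0.0, -1.0], [0.5, 0.32, 0.37, 0.0, -1.0], [0.5, 0.28, 0.39, 0.0, -1.0], [0.5, 0.25, 0.42, 0.0, -1.0]]
```

Emit:
step_arm --targets '[[[1, 0, -0.06, -0.1, 0], [1, 0, 0, -0.5, 0], [1, 0, 0.06, -0.6, 0], [1, 0, 0, -0.6, 0], [1, 0, 0, -0.5, 0]]]'

```text
time: 21.83
eef_pos: [0.5714, -0.3344, 0.2006]
tcp_rot: [0.942, -0.336, -0.002, 0.0]
contact_force: [1.4, -1.0, 0.1]
opening: 0.996
```

Emit:
step_arm --targets '[[[0.5, -0.45, 0.2, 0, -1.0], [0.5, -0.46, 0.16, 0, -1.0], [0.5, -0.48, 0.12, 0, -1.0], [0.5, -0.48, 0.07, 0, -1.0], [0.5, -0.49, 0.03, 0, -1.0], [0.5, -0.49, -0.02, 0, -1.0], [0.5, -0.49, -0.06, 0, -1.0], [0.5, 0, 0, 0, -0.4]]]'

```text
time: 22.5
eef_pos: [0.4365, -0.2955, 0.1986]
tcp_rot: [1.0, -0.018, -0.004, -0.002]
contact_force: [0.5, -0.4, -0.4]
opening: 0.499
```

Emit:
step_arm --targets '[[[0.5, -0.03, -0.87, 0, -0.9], [0.5, 0.04, -0.87, 0, -0.9], [0.5, 0.11, -0.87, 0, -0.9], [0.5, 0.17, -0.86, 0, -0.9], [0.5, 0.24, -0.84, 0, -0.9], [0.5, 0.31, -0.82, 0, -0.9], [0.5, 0.37, -0.79, 0, -0.9], [0.5, 0.43, -0.76, 0, -0.9], [0.5, 0.49, -0.73, 0, -0.9], [0.5, 0.54, -0.68, 0, -0.9]]]'

```text
time: 23.33
eef_pos: [0.4403, 0.0534, 0.1995]
tcp_rot: [0.93, 0.366, -0.002, -0.0]
contact_force: [1.3, -0.5, 0.3]
opening: 0.498
```

Emit:
step_arm --targets '[[[0.5, 0.46, 0.16, 0, -1.0], [0.5, 0.44, 0.2, 0, -1.0], [0.5, 0.42, 0.24, 0, -1.0], [0.5, 0.4, 0.27, 0, -1.0], [0.5, 0.38, 0.31, 0, -1.0], [0.5, 0.35, 0.34, 0, -1.0], [0.5, 0.32, 0.37, 0, -1.0], [0.5, 0.28, 0.39, 0, -1.0], [0.5, 0.25, 0.42, 0, -1.0], [0.5, 0, 0, 0, 0]]]'

```text
time: 24.17
eef_pos: [0.6035, 0.122, 0.199]
tcp_rot: [0.72, 0.694, -0.002, -0.001]
contact_force: [0.4, -1.1, 0.6]
opening: 0.502
```

```bash
python3 - <<'E'
from crank import *
look('s27'); look('w27',sc=False)
c=dict(np.load('/tmp/w27.npz'))
im=c['pixels'][...,::-1][150:330,240:420];cv2.imwrite('pics/w27p.png',cv2.resize(im,None,fx=3.3,fy=3.3,interpolation=2))
E
```

```text
t 24.1667 pos [0.6035 0.122  0.199 ] ang -2.07 F [ 0.4 -1.1  0.6] dq 0.096 stage [[0.0064 0.1634 0.199 ]]
ptr 33 px 262.0 285.9 stage [0.0612 0.0777 0.0682]
mark 35 px 256.0 298.8 stage [0.1026 0.0774 0.0697]
knob n 156 phi -13.7
t 24.2167 pos [0.6022 0.1216 0.1989] ang -2.26 F [-0.9  0.2 -0.9] dq 0.043 stage [[0.0051 0.1629 0.1989]]
ptr 13 px 294.1 257.7 stage [0.0461 0.0789 0.0659]
mark 146 px 346.0 258.4 stage [0.105  0.0789 0.0676]Traceback (most recent call last):
  File "<stdin>", line 2, in <module>
  File "crank.py", line 60, in look
    cv2.imwrite(f'pics/{tag}z.png',b[y0:y0+500,x0:x0+750])
    ~~~~~~~~~~~^^^^^^^^^^^^^^^^^^^^^^^^^^^^^^^^^^^^^^^^^^^
cv2.error: OpenCV(4.12.0) /io/opencv/modules/imgcodecs/src/loadsave.cpp:1146: error: (-215:Assertion failed) !_img.empty() in function 'imwrite'
```

View pics/w27.png

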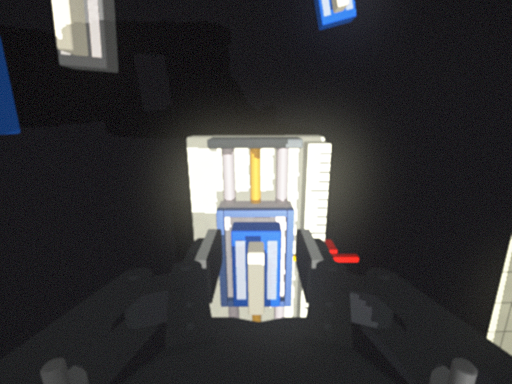

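View pics/s27.png

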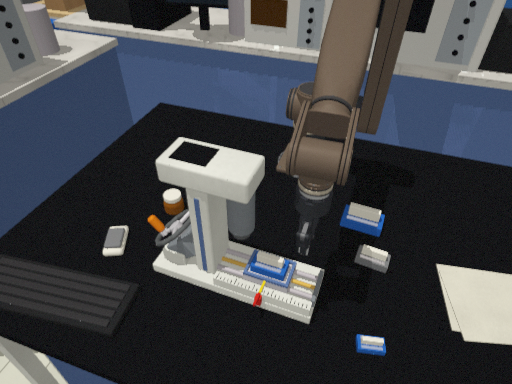

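Emit:
step_arm --targets '[[[0.2, -0.5, -0.6, 0, 0], [0.2, -0.4, -0.6, 0, 0], [0.2, 0, 0, 0, 0], [0.2, 0, 0, 0, 0], [0.2, 0, 0, 0, 0]]]'

```text
time: 24.68
eef_pos: [0.5529, 0.0874, 0.201]
tcp_rot: [0.721, 0.693, -0.0, 0.0]
contact_force: [0.4, -0.3, 0.3]
opening: 0.197
```

```bash
python3 - <<'E'
from crank import *
try: look('w28',sc=False)
except cv2.error: pass
c=dict(np.load('/tmp/w28.npz'))
P=cloud(c);hsv=cv2.cvtColor(c['pixels'],cv2.COLOR_RGB2HSV);W=w2s(P.reshape(-1,3)).reshape(P.shape)
y=(cv2.inRange(hsv,(22,110,110),(34,255,255))>0)&(W[...,2]>.055)&(W[...,2]<.08)&(W[...,0]>.04)&(W[...,0]<.09)
r=((cv2.inRange(hsv,(0,170,80),(6,255,255))|cv2.inRange(hsv,(172,170,80),(180,255,255)))>0)&(W[...,2]>.064)&(W[...,0]>.07)&(W[...,0]<.13)
for m in(y,r): print(cv2.minAreaRect(W[m][:,:2].astype(np.float32)*1000), np.percentile(W[m][:,1],[2,98])*1000)
v,u=np.where(y|r);im=c['pixels'][...,::-1][max(0,v.min()-30):v.max()+30,u.min()-50:u.max()+40];cv2.imwrite('pics/w28p.png',cv2.resize(im,None,fx=4,fy=4,interpolation=2))
# scene subpixel: use all scene frames avg
E
```

```text
t 24.6833 pos [0.5529 0.0874 0.201 ] ang -2.33 F [ 0.4 -0.3  0.3] dq 0.033 stage [[-0.0429  0.1269  0.201 ]]
ptr 168 px 352.8 227.3 stage [0.0634 0.0792 0.0655]
mark 189 px 387.3 228.6 stage [0.1009 0.0785 0.0678]
((64.82713317871094, 76.56977844238281), (10.042266845703125, 36.80331039428711), 89.93437194824219) [76.00194107 81.42959388]
((100.51954650878906, 78.34888458251953), (35.97710037231445, 6.53812313079834), 1.013094186782837) [75.39760787 81.03597724]
```

View pics/w28p.png

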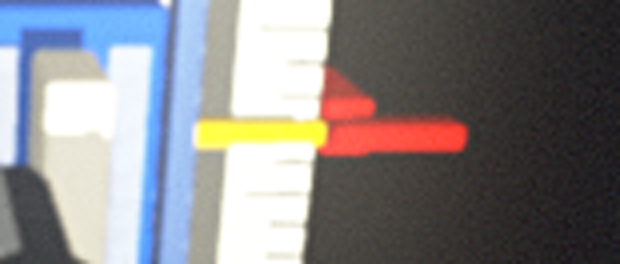

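The pointer is 0.3 to 0.7 mm short of the marker and has not passed it. One last check of the cassette and the neighbouring objects, then I hand in.

```bash
python3 - <<'E'
from crank import *
c=dict(np.load('/tmp/w28.npz'));P=cloud(c);W=w2s(P.reshape(-1,3)).reshape(P.shape);hsv=cv2.cvtColor(c['pixels'],cv2.COLOR_RGB2HSV)
b=(cv2.inRange(hsv,(100,120,40),(125,255,255))>0)&(W[...,2]>.082)&(W[...,2]<.1)
Q=W[b];print('cassette',Q[:,2].mean().round(4),Q[:,2].std().round(4),Q[:,:2].min(0),Q[:,:2].max(0))
a=dict(np.load('/tmp/scene0.npz'))['pixels'].astype(int);d=cam('scene','s29')['pixels'].astype(int)
for n,(u,v) in {'jar':(173,203),'mouse':(116,240),'grey':(373,258),'big':(362,220),'small':(371,345)}.items():
    print(n,abs(a[v-14:v+14,u-16:u+16]-d[v-14:v+14,u-16:u+16]).mean().round(2))
s=get_state();print(s['time'],s['contact_force'],abs(s['dq']).max())
sign_off()
E
```

```text
cassette 0.0896 0.0011 [-0.0232892  0.0388805] [0.02888225 0.12372791]
jar 12.24
mouse 2.26
grey 4.87
big 14.18
small 2.51
24.7833 [ 0.23211484 -0.26453648  0.33947731] 0.010403776010027267
the job is handed in; nothing more can be done
```

The middle-sized blue cassette lies flat in the carriage tray. The handwheel is cranked clockwise by its knob, about 1.9 turns, and the pointer now stands level with the red marker, just short of it. I let go, moved the arm clear and handed the job in at 24.8 s.

- **Tool stayed vertical:** the interface does not allow tilting, so I pushed the knob round with the inboard finger of the open gripper. That kept the wrist outboard of the housing.
- **One slip:** near the end of the first lap the fingertip rode up on the knob's end. I lifted, set it behind the knob again and carried on. The highest contact force I read was about 6–7 N.
- **Pointer against marker:** the scene camera puts the pointer 0.3 mm short and the wrist camera 0.5–0.7 mm short. The two disagree by a few tenths of a millimetre, which is within calibration. Neither shows the pointer past the marker.
- **Cassette:** its block top measures 0.090 m, against 0.091 m expected. It is level and inside the rim.
- **Other objects:** the mouse matched the first picture closely, and the grey cassette nearly so. The picture difference was larger around the jar and the large blue cassette. I put this down to the moved knob in the jar's crop and the arm's shadow over the large cassette, but I did not measure either again. Both look unmoved in the last scene picture I viewed. I did not compare the marker with the start separately; its measured place held to within about 0.3 mm in each camera.

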